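# Hang the sample pail on the stand

### The arm

A 6-joint arm with a two-finger parallel gripper is mounted at the origin on a cart in front of the work surface, level with it; the furniture and walls round the work are solid. World frame = base frame: x ahead of the robot, y to its left, z up, the work surface at z = 0. Lengths are in m, angles in rad, forces in N, time in s.
With the tool pointing down it reaches from about 0.25 to 0.725 m from the base axis. Payload 9.7 kg.
Tool frame: the origin (TCP) lies on the centre line of the jaws, within the pads' length; the fingertips stand 11 mm ahead of it and the grasp point (between the pads) lies 8 mm behind it; y points along the fingers, x is the direction in which the jaws open and shut, and the axes are right-handed (so a half turn about y gives the same grasp; the last joint's range is limited). The gripper opens to 85 mm and grips with 20 to 120 N. Pads are 22 mm wide; open, the fingers measure 114 mm over their backs; the gripper's body (76 mm by 85 mm) begins 54 mm behind the grasp point. The pads swing forward as they close: fully open they stand 13 mm farther back than shut.
Start: joints at [1.108, 0.087, 0.176, 1.66, 0, 1.571], TCP at [0.246, 0.492, 0.242] pointing down, gripper open.
Joint ranges: [-3.13, 3.13], [-0.85, 1.81], [-1.15, 1.24], [-2.2, 2.28], [-1.44, 1.52], [-3.14, 3.14]. Speed limits (rad/s): [2.22, 2.22, 2.57, 3.14, 3.14, 3.14].

### API

Orientations are given as a unit quaternion [x, y, z, w].
In Python, from plant import * gives the robot as it stands.
- The arm moves only by the tool step_arm, never from a script. Its arguments are lists of equal length, an entry for each row: "twist": the turn, a rotation vector about the world's x, y, z in degrees, a list of three; "translation": the shift along the world's x, y, z in m, a list of three; "grip": the finger opening in m, from 0 to 0.0854. In form: {"twist": [[wx, wy, wz], ...], "translation": [[dx, dy, dz], ...], "grip": [grip, ...]}. A call has 1 to 20 rows; each row is the pose to reach, as a shift and turn from the pose commanded when the call began; what a row does not reach only later rows make up. A row lasts 1/12 s, in which the tool goes at most 41.7 mm and 7.16 degrees, less where a joint would pass 70% of its speed; a pose out of reach is approached as far as the arm can. A call with a gripper value outside its range is refused whole. The fingers move at their own pace and stop on an object; "newtons" is the grip in N (left out, the last holds). Time passes only in rows, so rows that repeat a pose let the fingers close. It gives the time, the measured TCP pose, the force and the opening at its end, in the units of the state.
- state(): the state, without advancing time (a new reading comes with each control period).
- grab_frame(name): name is "scene" or "top" or "wrist"; returns a dict with "color" (384x512x3 uint8, blue, green, red), "vertical_fov" (degrees; the focal length in pixels is half the picture's height over the tangent of half this angle, whatever the lens; pixels are square), "cx", "cy" (the principal point, pixels), "position" and "attitude" of the camera in the world. Camera axes: x right, y down, z forward; pixel columns grow to the right and rows downward; lengths in m; the calibration is good to about 2 mm. The wrist camera is an equidistant fisheye: a pixel r from the principal point sees the ray r / f radians off the axis. A picture is of the moment at which its call begins. There is no depth.
- sign_off(): hands the job in, once; it reports no verdict.
The state is a dict: "t": time; "q": joint angles; "joint_vel": joint speeds; "joint_efforts": joint torques, N m; "tool_pos": TCP position; "eef_rot": TCP orientation; "wrist_force": force on the tool from outside, world axes, zero at the start; "moment": the same for the moment, N m; "width": finger opening in m.
Only numpy, scipy, OpenCV 4.12 (cv2) and the standard library are available. Lean on these libraries where they do the work, as an engineer would, in place of code of your own. Each camera call takes 0.05 s, during which the arm holds its last target.

### The job

Clear the bench of the small metal sample pail: while the pail stays standing where it is, swing its handle bail up from lying flat until it stands upright; then lift the pail by the bail's orange tab and hang the bail in the hook of the stand. Leave the pail hanging still and upright, clear of everything below, with the crucible still inside, and do not disturb the ceramic boat, the vial and the marker.

Things in the scene. Friction and masses are not known exactly. Their poses are not given: they have to be found in the camera images.
- pail: Open metal pail, 56 mm wide at the foot, 68 mm at the rim, 58 mm high, about 0.28 kg; origin at the centre of its underside, z up. Its bail turns on two ears at +y and -y (80 mm apart), 50 mm above the underside. The bail starts lying nearly flat, sticking out towards the pail's -x side (roughly towards the robot).
- bail (a joint): Angle of the bail about the pail's y axis, rad: 0 = flat, level, out to the pail's -x; 1.57 = upright; it would reach 3.05 on the other side. The hinge has a little friction (about 0.014 N m): the bail stays where it is put within about 0.7 rad of upright, else it falls; it also lets the pail swing a little when carried. It can be raised by pushing up under the tab with the closed fingers tilted, and does not collide with the pail.
- bail_apex (a point): Point on the axis of the bail's wire (5 mm thick) at its middle, 62 mm from the hinge line. The wire makes a blunt roof shape (31 degrees of slope either side) whose peak is here, so it centres itself on a hook. This point's -x points from the hinge outward along the bail, its y along the hinge line, its z across the bail.
- bail_tab (a point): Centre of the orange tab that stands on the bail's middle, beyond the wire, 93 mm from the hinge line; 50 mm long (68 to 118 mm from the hinge), 24 mm wide along the hinge line, 10 mm thick across the bail. Axes as bail_apex. Upright, the tab is pinched from above across its 10 mm; grip its upper half so that the fingertips stay above the hook.
- stand: Fixed grey stand: base plate 190 x 110 x 12 mm (x from -60 to +130 mm), a 12 mm post at x = +105 mm, 180 mm high, with a blue clamp block (26 x 24 x 22 mm, plus a thumbscrew on +y) at 162 mm height holding the hook. Origin on the work surface under the hook's saddle; the hook's open tip points to -x, z is up.
- hook_saddle (a point): Lowest point of the hook's upturned bend, on the axis of its 7 mm rod, 150 mm above the work surface; axes as the stand. The rod's axis rises 13 mm to the open tip at x = -20 mm and 12 mm to the straight arm from x = +26 mm back to the post. When the bail hangs in it, bail_apex lies about 7 mm above this point, and the pail's underside about 45 mm above the work surface.
- crucible: White porcelain crucible, 36 mm wide, 30 mm high, 35 g, loose inside the pail on its floor (4 mm thick); origin at the centre of its underside.
- boat: White ceramic boat 18 x 75 x 12 mm lying on the bench, origin under its centre; leave it alone.
- vial: Glass vial with black cap, 25 mm wide, 54 mm high, standing on the bench, origin under its centre; leave it alone.
- marker: White marker with a blue cap, 11 x 130 x 12 mm, lying on the bench along its y, origin under its centre; leave it alone.

How it is judged:
On the way, in this order (a step that is already met when the one before it is completed fails the run):
1. the bail stands upright (within 0.35 rad) while the pail stands on the bench where it started (within 4 cm) (value of joint bail between 1.22 and 1.92 rad and height (world z) of pail below 0.006 m and angle between pail's own z axis and vertical below 0.1 rad and distance of pail from where it was at the start of the episode below 0.04 m), for 0.2 s.
2. the bail hangs in the hook and carries the pail (x of bail_apex in the frame of hook_saddle between -0.012 and 0.012 m and y of bail_apex in the frame of hook_saddle between -0.015 and 0.015 m and z of bail_apex in the frame of hook_saddle between 0 and 0.018 m and height (world z) of pail above 0.025 m and contact force between pail and stand above 1.2 N), for 0.2 s.
At the end, for the whole second after the job is handed in: The bail's middle lies in the hook's bend (within 12 mm along the hook, 15 mm across); the hook carries the pail, its underside over 25 mm above the bench, tilt under 0.3 rad, bail within 0.35 rad of upright, nearly still (0.06 m/s, 0.8 rad/s), with the crucible inside (all of step 2 and angle between pail's own z axis and vertical below 0.3 rad and linear speed of pail below 0.06 m/s and angular speed of pail below 0.8 rad/s and value of joint bail between 1.22 and 1.92 rad and horizontal distance between crucible and pail below 0.022 m and z of crucible in the frame of pail between -0.003 and 0.02 m); the robot touches nothing.
It fails at once if the pail is tipped by more than 0.6 rad (angle between pail's own z axis and vertical above 0.6 rad).
It fails at once if the crucible leaves the pail (distance between crucible and pail above 0.05 m).
It fails at once if the boat, vial or marker is moved by more than 3 cm, or the vial knocked over (distance of any of boat, vial, marker from where it was at the start of the episode above 0.03 m or angle between vial's own z axis and vertical above 0.5 rad).
It also fails if it takes over 67 s, if anything falls off the work surface, if the arm or the gripper's body presses on something with over 40 N, if the wrist force passes 120 N, or if a joint passes its speed limit or range.

## Working session

There is one attempt and no reset: what is moved stays moved. The work goes in short steps, Python scripts to look and compute and a tool call to move; the robot and the scene stay as the last step left them, time stands still between calls to the robot, and variables do not carry over. Pictures are saved under pics/ and viewed, and the job is handed in when it is done.

Besides the shell and the picture viewer there is one more tool, called after "Call:" as name(argument=value, ...) on one line, values as JSON. step_arm: Moves the arm, as the interface text tells. Its arguments: {"type":"object","properties":{"twist":{"type":"array"},"translation":{"type":"array"},"grip":{"type":"array"},"newtons":{"type":"number"}},"required":["twist","translation","grip"]}

```bash
ls; mkdir -p pics; cat > h.py <<'E'
from plant import *
import numpy as np, cv2
from scipy.spatial.transform import Rotation as R
def snap(name,tag):
    f=grab_frame(name); cv2.imwrite(f'pics/{tag}.png',f['color']); 
    np.save(f'pics/{tag}.npy',{k:v for k,v in f.items()},allow_pickle=True); return f
def load(tag): return np.load(f'pics/{tag}.npy',allow_pickle=True).item()
def att(f):
    a=np.array(f['attitude']); return R.from_quat(a).as_matrix() if a.size==4 else a.reshape(3,3)
def ray(f,u,v,fish=False):
    h=f['color'].shape[0]; fl=h/2/np.tan(np.radians(f['vertical_fov'])/2)
    x,y=(u-f['cx']),(v-f['cy'])
    if fish:
        r=np.hypot(x,y); th=r/fl; d=np.array([x/r*np.sin(th),y/r*np.sin(th),np.cos(th)]) if r>0 else np.array([0,0,1.])
    else: d=np.array([x/fl,y/fl,1.])
    d=att(f)@d; return np.array(f['position']),d/np.linalg.norm(d)
def onz(f,u,v,z,fish=False):
    p,d=ray(f,u,v,fish); return p+d*(z-p[2])/d[2]
def tri(rays):
    A=np.zeros((3,3));b=np.zeros(3)
    for p,d in rays:
        M=np.eye(3)-np.outer(d,d);A+=M;b+=M@p
    x=np.linalg.solve(A,b); return x,[np.linalg.norm((np.eye(3)-np.outer(d,d))@(x-p)) for p,d in rays]
def proj(f,P,):
    h=f['color'].shape[0]; fl=h/2/np.tan(np.radians(f['vertical_fov'])/2)
    c=att(f).T@(np.array(P)-np.array(f['position'])); return f['cx']+fl*c[0]/c[2],f['cy']+fl*c[1]/c[2]
E
python3 - <<'E'
from h import *
for n in('scene','top','wrist'):
    f=snap(n,n+'0'); print(n,f['vertical_fov'],f['cx'],f['cy'],f['position'],f['attitude'])
print(state())
E
```

```text
pics
scene 46.1997046043459 251.31432471137106 195.56495033203961 [ 0.06786131 -0.48472171  0.59222904] [ 0.81767512 -0.34575544  0.17607705 -0.42527338]
top 54.01626371159627 257.74673760230405 190.49663337472742 [0.51155128 0.00996286 0.9567989 ] [ 0.7087717  -0.70461281  0.03074578 -0.01477011]
wrist 65.70646984690485 257.6917042210847 186.092403060438 [0.17137996 0.52891758 0.37369419] [0.83921381 0.5184658  0.08547502 0.1400265 ]
{'t': 0.15, 'q': array([1.10798771e+00, 8.73000566e-02, 1.75285706e-01, 1.65979924e+00,
       1.42309702e-05, 1.57075797e+00]), 'joint_vel': array([-0.00080799, -0.00252445,  0.00281313, -0.00150264,  0.00074644,
       -0.00269204]), 'joint_efforts': array([-9.92838286e-04, -5.20763361e+01,  4.65044045e+01,  1.38750437e-02,
       -7.15729402e-05, -3.99092232e-05]), 'tool_pos': array([0.24547243, 0.49198508, 0.24174882]), 'eef_rot': array([ 0.60152267,  0.3717033 , -0.37232033, -0.60115282]), 'wrist_force': array([-0.02365157,  0.25863652, -0.54764099]), 'moment': array([-0.06850932,  0.05740945, -0.01058327]), 'width': 0.0849498479796782}
```

View pics/scene0.png

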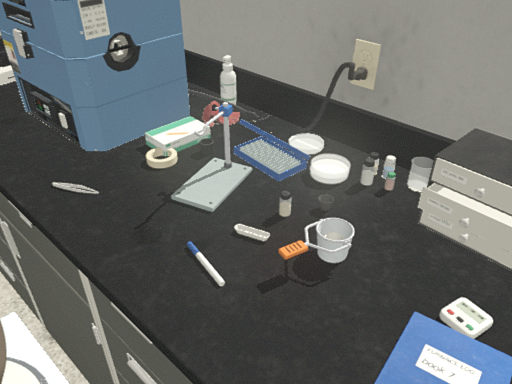

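View pics/top0.png

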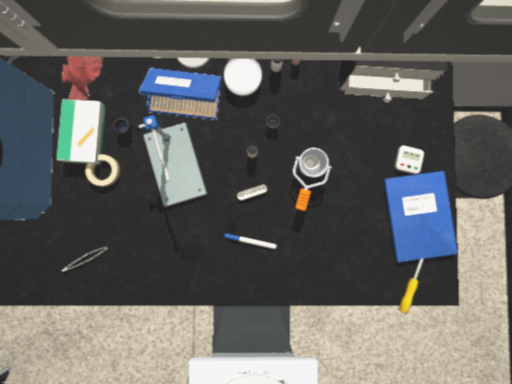

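View pics/wrist0.png

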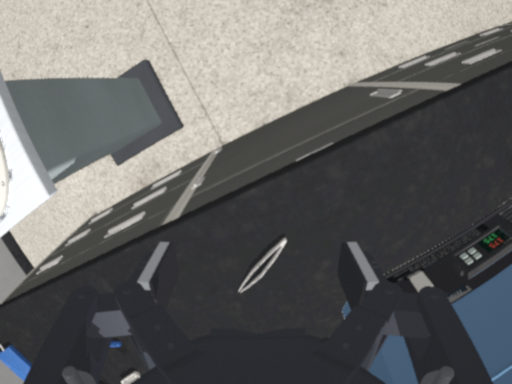

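```bash
python3 - <<'E'
from h import *
s=state(); print(R.from_quat(s['eef_rot']).as_matrix().round(3))
for t in('scene0','top0'):
    im=load(t)['color']; hsv=cv2.cvtColor(im,cv2.COLOR_BGR2HSV)
    for n,lo,hi in(('orange',(5,120,80),(22,255,255)),('blue',(95,110,50),(125,255,255)),('black',(0,0,0),(180,255,45))):
        m=cv2.inRange(hsv,lo,hi); c,_=cv2.findContours(m,cv2.RETR_EXTERNAL,cv2.CHAIN_APPROX_NONE)
        for k in c:
            if cv2.contourArea(k)>25: print(t,n,cv2.contourArea(k),cv2.minAreaRect(k),cv2.boundingRect(k))
E
```

```text
[[ 0.446 -0.    -0.895]
 [ 0.895 -0.001  0.446]
 [-0.001 -1.     0.   ]]
scene0 orange 317.5 ((292.81036376953125, 249.27587890625), (13.370063781738281, 28.78277587890625), 68.19859313964844) (278, 240, 30, 20)
scene0 blue 4620.0 ((442.5, 347.5), (71.0, 137.0), 90.0) (374, 312, 138, 72)
scene0 blue 63.0 ((191.9634246826172, 246.82928466796875), (13.743291854858398, 5.77842903137207), 51.34019470214844) (187, 241, 12, 14)
scene0 blue 466.0 ((263.85296630859375, 150.91177368164062), (71.68640899658203, 35.67170333862305), 30.963754653930664) (234, 120, 67, 61)
scene0 blue 76.5 ((225.423095703125, 109.88463592529297), (10.791020393371582, 13.02364730834961), 82.87498474121094) (219, 104, 14, 12)
scene0 black 45.5 ((268.0273742675781, 285.2602844238281), (9.931270599365234, 20.19358253479004), 65.55604553222656) (260, 281, 20, 13)
scene0 black 1239.5 ((99.78921508789062, 286.76898193359375), (283.5902404785156, 7.749972820281982), 44.25593948364258) (0, 186, 205, 198)
scene0 black 47.5 ((69.80913543701172, 121.28424072265625), (17.45664405822754, 5.5397467613220215), 75.0685806274414) (
[... 4434 characters left out ...]
6689300537) (116, 125, 18, 24)
top0 black 238.5 ((481.4913635253906, 115.4998550415039), (59.30154037475586, 18.014564514160156), 0.9877604246139526) (452, 106, 60, 20)
top0 black 372.0 ((241.3115234375, 96.78643798828125), (37.15233612060547, 22.602394104003906), 1.5911402702331543) (223, 85, 38, 24)
top0 black 217.5 ((275.0, 82.5), (23.0, 12.0), 90.0) (269, 71, 13, 24)
top0 black 100.5 ((294.5, 72.0), (14.0, 9.0), 90.0) (290, 65, 10, 15)
top0 black 212.5 ((346.00823974609375, 72.90984344482422), (14.666789054870605, 25.168933868408203), 5.194429397583008) (338, 61, 17, 25)
top0 black 35.0 ((21.499998092651367, 62.0), (8.5381498336792, 16.12761688232422), 71.56504821777344) (13, 58, 18, 10)
```

```bash
python3 - <<'E'
from h import *
a=load('top0')['color']; b=load('scene0')['color']
def cr(im,x,y,w,h,s): return cv2.resize(im[y:y+h,x:x+w],None,fx=s,fy=s,interpolation=cv2.INTER_CUBIC)
cv2.imwrite('pics/c1.png',np.hstack([cr(a,270,135,80,90,5),cr(b,270,205,80,90,5)]))
cv2.imwrite('pics/c2.png',np.hstack([cr(a,135,105,80,110,5),cr(b,170,95,90,110,4)[:550]] if 0 else [cr(a,135,105,80,110,5),cv2.copyMakeBorder(cr(b,170,100,80,110,5),0,0,0,0,cv2.BORDER_CONSTANT)]))
E
```

```text
(no output)
```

View pics/c1.png

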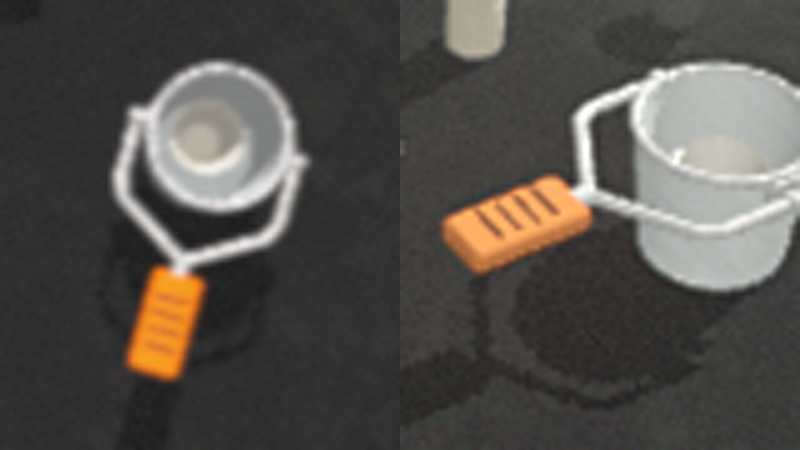

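View pics/c2.png

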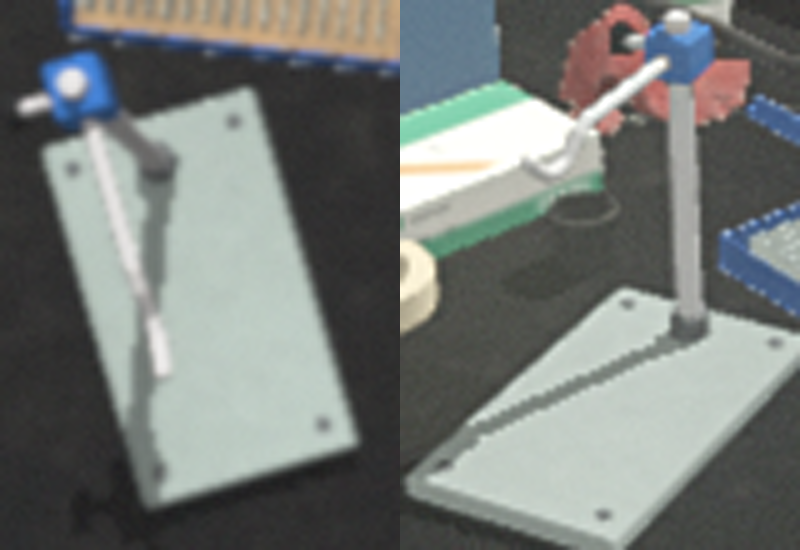

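```bash
python3 - <<'E'
from h import *
T=load('top0');S=load('scene0')
def o(ox,oy,x,y): return ox+(x+.5)/5-.5, oy+(y+.5)/5-.5
t1=lambda x,y:o(270,135,x,y); s1=lambda x,y:o(270,205,x-400,y)
t2=lambda x,y:o(135,105,x,y); s2=lambda x,y:o(170,100,x-400,y)
pr=lambda n,a:print(n,np.round(a,4))
e1=onz(T,*t1(137,113),.05);e2=onz(T,*t1(303,160),.05);pr('ears',[e1,e2,(e1+e2)/2]);print(np.linalg.norm(e1-e2))
pr('rim',onz(T,*t1(222,137),.058))
# scene rim ellipse centre & ears
pr('rimS',onz(S,*s1(717,123),.058))
pr('earS',onz(S,*s1(660,77),.05))
x=tri([ray(T,*t1(180,266)),ray(S,*s1(588,193))]);pr('apex',x[0]);print(x[1])
x=tri([ray(T,*t1(142,368)),ray(S,*s1(462,248))]);pr('tabfar?',x[0]);print(x[1])
x=tri([ray(T,*t1(167,324)),ray(S,*s1(520,220))]);pr('tab',x[0]);print(x[1])
c=[onz(T,*t2(*p),.012) for p in((40,150),(252,88),(357,440),(150,510))];pr('plate',c)
c=np.array(c);print(np.linalg.norm(c[0]-c[1]),np.linalg.norm(c[1]-c[2]))
ax=(c[0]+c[1]-c[2]-c[3])/2;ax/=np.linalg.norm(ax);print('axis',ax,np.degrees(np.arctan2(ax[1],ax[0])));ctr=c.mean(0);pr('stand origin',ctr-ax*.035)
x=tri([ray(T,*t2(70,83)),ray(S,*s2(677,22))]);pr('post top',x[0]);print(x[1])
pr('post',ctr+ax*.07)
pr('postbase',onz(S,*s2(688,325),.012))
x=tri([ray(T,*t2(164,372)),ray(S,*s2(530,164))]);pr('hook tip',x[0]);print(x[1])
pr('sad top',onz(T,*t2(148,312),.15)); 
for sd in [ctr-ax*.035+np.array([0,0,.138])]: pr('proj',[proj(T,sd),proj(S,sd),t2(148,312),s2(555,170)])
E
```

```text
ears [[ 0.6519 -0.1055  0.05  ]
 [ 0.6295 -0.1864  0.05  ]
 [ 0.6407 -0.146   0.05  ]]
0.08399838356247134
rim [ 0.6393 -0.1455  0.058 ]
rimS [ 0.635  -0.1382  0.058 ]
earS [ 0.6511 -0.1006  0.05  ]
apex [ 0.5766 -0.1252  0.0526]
[np.float64(0.0008160846177687643), np.float64(0.0008160846177687209)]
tabfar? [ 0.5276 -0.1077  0.0471]
[np.float64(0.0005796275745987614), np.float64(0.0005796275745988814)]
tab [ 0.548  -0.1182  0.0538]
[np.float64(0.0015640401875856658), np.float64(0.0015640401875857462)]
plate [[0.7118 0.2798 0.012 ]
 [0.7446 0.1739 0.012 ]
 [0.5664 0.1184 0.012 ]
 [0.5308 0.2208 0.012 ]]
0.11083918681328737 0.18667885890509464
axis [0.95279717 0.30360756 0.        ] 17.67441097137002
stand origin [0.605  0.1876 0.012 ]
post top [0.7044 0.2221 0.1761]
[np.float64(0.0013460615210973174), np.float64(0.0013460615210972627)]
post [0.7051 0.2195 0.012 ]
postbase [0.7078 0.2292 0.012 ]
hook tip [0.5848 0.1834 0.1629]
[np.float64(0.00135439356948758), np.float64(0.0013543935694876601)]
sad top [0.6128 0.1927 0.15  ]
proj [[166.4945 170.5983]
 [202.8201 134.044 ]
 [164.2    167.    ]
 [200.6    133.6   ]]
```

```bash
cat > plan.py <<'E'
from h import *
H=np.array([.639,-.145,.050]);yaw=np.radians(-15.5)
u=-np.array([np.cos(yaw),np.sin(yaw),0]);z=np.array([0,0,1.])
def pose(th,phi,r=.105,gap=0.0):
    th,phi=np.radians(th),np.radians(phi)
    n=np.sin(th)*u-np.cos(th)*z
    C=H+r*(np.cos(th)*u+np.sin(th)*z)+(.005+gap)*n
    d=-np.sin(phi)*u-np.cos(phi)*z; m=-np.cos(phi)*u+np.sin(phi)*z
    tcp=C-.0145*m-.011*d
    X=m # tool x along m (forward)
    Rm=np.column_stack([X,d,np.cross(X,d)])
    return tcp,Rm
def rel(tcp,Rm,p0,R0):
    return np.round(tcp-p0,4),np.round(np.degrees(R.from_matrix(Rm@R0.T).as_rotvec()),2)
E
python3 - <<'E'
from plan import *
T=load('top0')
print('vial',onz(T,252,152,.054),'boat',onz(T,252,192,.012),'mk',onz(T,250,241,.01))
s=state();p0=s['tool_pos'];R0=R.from_quat(s['eef_rot']).as_matrix()
A=pose(0,60,.150,.02); print('pre',A[0]); 
print('lift',rel(A[0]+[0,0,.15],A[1],p0,R0))
print('pre rel',rel(*A,p0,R0))
E
```

```text
vial [0.66298398 0.00407716 0.054     ] boat [0.56865569 0.00318163 0.012     ] mk [0.44619069 0.00740832 0.01      ]
pre [ 0.4782893  -0.10043098  0.01794263]
lift (array([ 0.2328, -0.5924, -0.0738]), array([ 26.3 , -59.09, -71.16]))
pre rel (array([ 0.2328, -0.5924, -0.2238]), array([ 26.3 , -59.09, -71.16]))
```

Call:
step_arm(twist=[[0,0,-7],[0,0,-14],[0,0,-21],[0,0,-28],[0,0,-35],[0,0,-42],[0,0,-49],[0,0,-56],[0,0,-63],[0,0,-70],[0,0,-77],[0,0,-79],[0,0,-79],[0,0,-79],[0,0,-79],[0,0,-79],[0,0,-79],[0,0,-79]], translation=[[0.016,-0.035,0],[0.03,-0.07,0],[0.045,-0.11,0],[0.06,-0.145,0],[0.075,-0.18,0],[0.09,-0.22,0],[0.105,-0.26,0],[0.12,-0.3,0],[0.135,-0.335,0],[0.15,-0.37,0],[0.165,-0.41,0],[0.18,-0.445,0],[0.195,-0.48,0],[0.21,-0.52,0],[0.22,-0.555,0],[0.233,-0.592,0],[0.233,-0.592,0],[0.233,-0.592,0]], grip=[0,0,0,0,0,0,0,0,0,0,0,0,0,0,0,0,0,0])

```text
t: 1.65
tool_pos: [0.4785, -0.1016, 0.2415]
eef_rot: [-0.7, 0.097, -0.096, 0.701]
wrist_force: [0.5, 0.4, 0.2]
width: 0.0
```

```bash
python3 - <<'E'
from plan import *
s=state();p0=s['tool_pos'];R0=R.from_quat(s['eef_rot']).as_matrix()
print(s['t'],p0,R0.round(3),s['q'].round(3),s['width'])
A=pose(0,60,.150,.008); 
print('lift',rel(A[0]+[0,0,.10],A[1],p0,R0))
print('pre rel',rel(*A,p0,R0))
f=snap('wrist','w1');snap('top','t1')
E
```

```text
1.65 [ 0.47852755 -0.10155715  0.24148303] [[ 0.963 -0.002  0.271]
 [-0.271  0.     0.963]
 [-0.002 -1.    -0.   ]] [-0.209 -0.057  0.029  1.658  0.     1.636] 3.9230240020213444e-05
lift (array([-0.0002,  0.0011, -0.1115]), array([-16.17, -57.88,   0.2 ]))
pre rel (array([-2.000e-04,  1.100e-03, -2.115e-01]), array([-16.17, -57.88,   0.2 ]))
```

View pics/w1.png

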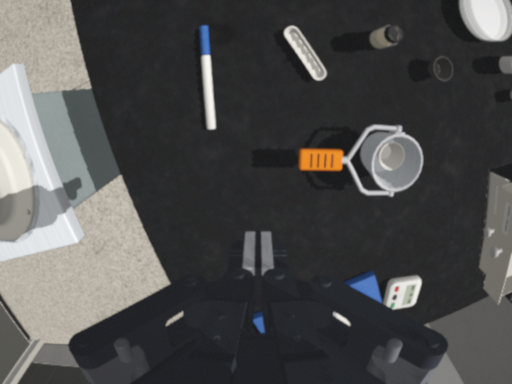

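```bash
python3 - <<'E'
from plan import *
f=load('w1');im=f['color']
hsv=cv2.cvtColor(im,cv2.COLOR_BGR2HSV);m=cv2.inRange(hsv,(5,150,120),(22,255,255));c,_=cv2.findContours(m,0,1);k=max(c,key=cv2.contourArea);r=cv2.minAreaRect(k);print(r)
P=np.array([onz(f,*b,.055,True) for b in cv2.boxPoints(r)]);print(P.round(4),P.mean(0))
print('tab',onz(f,*r[0],.055,True),'pred',H+.093*u)
a,b=onz(f,399,128,.05,True),onz(f,392,193,.05,True);print('ears',a,b,(a+b)/2,np.linalg.norm(a-b),np.degrees(np.arctan2(-(a-b)[0],(a-b)[1])))
print('rim',onz(f,391.5,161,.058,True))
cv2.imwrite('pics/c3.png',cv2.resize(im[100:220,280:440],None,fx=5,fy=5,interpolation=cv2.INTER_CUBIC))
E
```

```text
((321.0, 159.5), (21.0, 44.0), 90.0)
[[ 0.527  -0.0975  0.055 ]
 [ 0.5756 -0.1103  0.055 ]
 [ 0.5708 -0.1344  0.055 ]
 [ 0.5213 -0.1209  0.055 ]] [ 0.54866911 -0.11577689  0.055     ]
tab [ 0.54826761 -0.11561635  0.055     ] pred [ 0.54938237 -0.12014683  0.05      ]
ears [ 0.65074143 -0.1039594   0.05      ] [ 0.62962773 -0.18248633  0.05      ] [ 0.64018458 -0.14322286  0.05      ] 0.08131584820818964 -15.04932384182768
rim [ 0.63102165 -0.13833506  0.058     ]
```

View pics/c3.png

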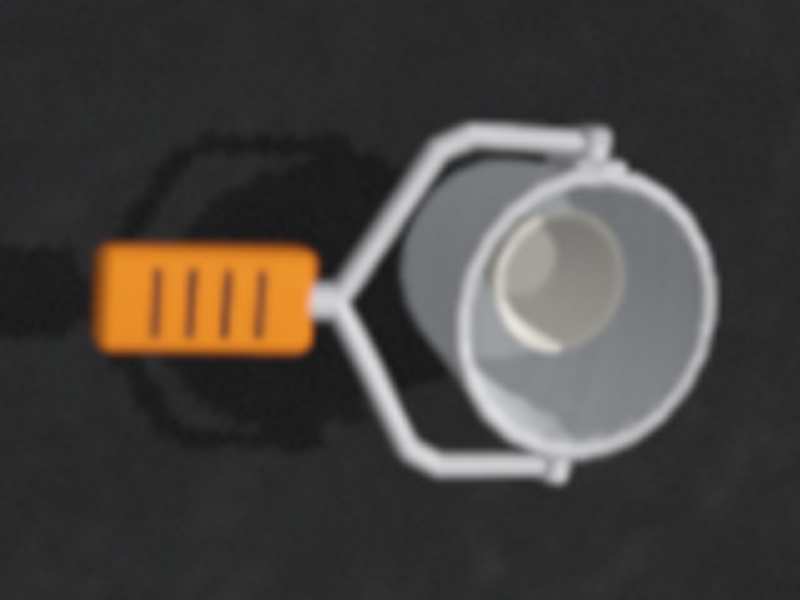

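Call:
step_arm(twist=[[-2,-6.5,0],[-4,-13,0],[-5.5,-20,0],[-7,-26,0],[-9,-32,0],[-11,-39,0],[-12.5,-45,0],[-14.5,-52,0],[-16,-58,0],[-16,-58,0],[-16,-58,0],[-16,-58,0]], translation=[[0,0,-0.01],[0,0,-0.02],[0,0.001,-0.03],[0,0.001,-0.04],[0,0.002,-0.05],[0,0.002,-0.06],[0,0.003,-0.07],[0,0.003,-0.08],[0,0.003,-0.1],[0,0.003,-0.11],[0,0.003,-0.11],[0,0.003,-0.11]], grip=[0,0,0,0,0,0,0,0,0,0,0,0])

```text
t: 2.75
tool_pos: [0.5417, -0.103, 0.1176]
eef_rot: [0.657, 0.262, 0.429, -0.562]
wrist_force: [1.0, 0.2, 0.7]
width: -0.0001
```

```bash
sed -i 's/-.145,.050/-.143,.050/' plan.py; python3 - <<'E'
from plan import *
s=state();p0=s['tool_pos'];R0=R.from_quat(s['eef_rot']).as_matrix()
print(s['t'],p0,R0.round(3),s['q'].round(3),s['width'])
for th,ph,r,g in((0,60,.15,.008),(0,60,.112,.008),(0,60,.108,.002),(10,54,.105,0),(20,48,.105,0),(30,42,.105,0),(40,35,.105,0),(50,28,.105,0),(60,21,.105,0),(70,14,.105,0),(80,7,.105,0),(90,0,.105,0)):
    A=pose(th,ph,r,g); print(th,ph,*rel(*A,p0,R0))
snap('scene','s2')
E
```

```text
2.75 [ 0.54169096 -0.10297498  0.11755141] [[ 0.495  0.826  0.269]
 [-0.137 -0.231  0.963]
 [ 0.858 -0.514 -0.001]] [-0.125 -0.848 -1.12   0.272 -0.127  1.646] -0.0001465182509006298
0 60 [-0.0634  0.0045 -0.0876] [-0.19 -0.92  0.09]
0 60 [-0.0268 -0.0056 -0.0876] [-0.19 -0.92  0.09]
0 60 [-0.0229 -0.0067 -0.0816] [-0.19 -0.92  0.09]
10 54 [-0.02   -0.0075 -0.0595] [1.42 4.86 0.09]
20 48 [-0.0166 -0.0084 -0.0398] [ 3.03 10.65  0.09]
30 42 [-0.0102 -0.0102 -0.0209] [ 4.64 16.43  0.08]
40 35 [-0.0008 -0.0128 -0.0032] [ 6.51 23.17  0.08]
50 28 [ 0.0113 -0.0162  0.0126] [ 8.39 29.91  0.07]
60 21 [ 0.0257 -0.0202  0.026 ] [10.26 36.66  0.07]
70 14 [ 0.0421 -0.0247  0.0366] [12.14 43.4   0.06]
80 7 [ 0.0598 -0.0296  0.0441] [14.02 50.15  0.06]
90 0 [ 0.0785 -0.0348  0.0484] [1.589e+01 5.689e+01 5.000e-02]
```

View pics/s2.png

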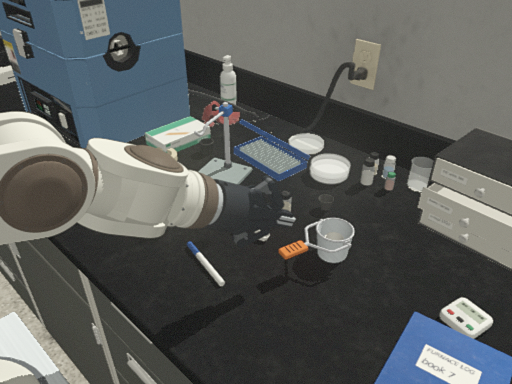

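Call:
step_arm(twist=[[2,7,0],[4,14,0],[4,14,0],[4,14,0],[4,14,0]], translation=[[0,0,0.01],[0,0,0.02],[0,0,0.02],[0,0,0.02],[0,0,0.02]], grip=[0,0,0,0,0])

```text
t: 3.22
tool_pos: [0.5436, -0.1044, 0.1426]
eef_rot: [0.684, 0.178, 0.357, -0.611]
wrist_force: [-0.9, -1.1, 0.2]
width: -0.0003
```

```bash
cat > rp.py <<'E'
from plan import *
s=state();p0=s['tool_pos'];R0=R.from_quat(s['eef_rot']).as_matrix()
print(s['t'],p0,R0.round(3).tolist(),s['q'].round(3),s['wrist_force'].round(2))
for th,ph,r,g in((0,45,.135,.06),(0,45,.135,.01),(0,45,.114,.01),(5,44,.108,.0),(10,43,.105,0),(20,41,.105,0),(30,38,.105,0),(40,34,.105,0),(50,28,.105,0),(60,21,.105,0),(70,14,.105,0),(80,7,.105,0),(90,0,.105,0)):
    A=pose(th,ph,r,g); print(th,ph,*rel(*A,p0,R0))
E
python3 rp.py
```

```text
3.2167 [ 0.5436023  -0.10442336  0.14258074] [[0.682, 0.679, 0.271], [-0.192, -0.191, 0.963], [0.706, -0.709, 0.0]] [-0.145 -0.66  -0.831  0.621 -0.091  1.663] [-0.92 -1.13  0.24]
0 45 [-0.0521  0.0023 -0.1601] [-0.05 -0.11  0.21]
0 45 [-0.0521  0.0023 -0.1101] [-0.05 -0.11  0.21]
0 45 [-0.0318 -0.0033 -0.1101] [-0.05 -0.11  0.21]
5 44 [-0.0261 -0.0049 -0.0903] [0.22 0.86 0.21]
10 43 [-0.0225 -0.0059 -0.0811] [0.49 1.82 0.21]
20 41 [-0.0188 -0.0069 -0.0626] [1.03 3.75 0.21]
30 38 [-0.0122 -0.0087 -0.0447] [1.84 6.63 0.21]
40 34 [-0.0027 -0.0114 -0.0279] [ 2.91 10.49  0.21]
50 28 [ 0.0094 -0.0147 -0.0125] [ 4.53 16.27  0.21]
60 21 [ 0.0238 -0.0187  0.0009] [ 6.41 23.01  0.21]
70 14 [ 0.0401 -0.0233  0.0115] [ 8.29 29.75  0.21]
80 7 [ 0.0579 -0.0282  0.0191] [10.18 36.49  0.2 ]
90 0 [ 0.0766 -0.0334  0.0234] [12.06 43.23  0.2 ]
```

Call:
step_arm(twist=[[0,0,0],[0,0,0],[0,0,0],[0,0,0],[0,0,0],[0,0,0]], translation=[[-0.03,0.001,0],[-0.055,0.002,0],[-0.055,0.002,-0.02],[-0.055,0.002,-0.045],[-0.055,0.002,-0.06],[-0.055,0.002,-0.06]], grip=[0,0,0,0,0,0])

```text
t: 3.72
tool_pos: [0.4855, -0.1019, 0.075]
eef_rot: [0.685, 0.175, 0.354, -0.612]
wrist_force: [-0.8, 0.3, -0.9]
width: 0.0001
```

```bash
python3 rp.py|head -4; python3 -c "
from h import *
snap('wrist','w3')"
```

```text
3.7167 [ 0.48546046 -0.10193018  0.07500762] [[0.688, 0.674, 0.271], [-0.193, -0.19, 0.963], [0.7, -0.714, -0.001]] [-0.164 -0.835 -1.035  0.598 -0.077  1.649] [-0.85  0.31 -0.93]
0 45 [ 0.0061 -0.0002 -0.0925] [-0.12 -0.56  0.2 ]
0 45 [ 0.0061 -0.0002 -0.0425] [-0.12 -0.56  0.2 ]
0 45 [ 0.0263 -0.0058 -0.0425] [-0.12 -0.56  0.2 ]
```

View pics/w3.png

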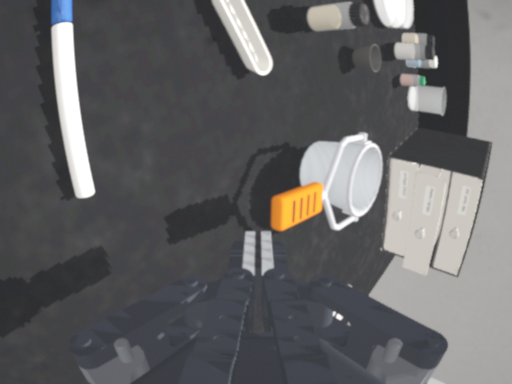

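Call:
step_arm(twist=[[0,0,0],[0,0,0],[0,0,0],[0,0,0],[0,0,0],[0,0,0]], translation=[[0,0,-0.015],[0,0,-0.03],[0,0,-0.042],[0.013,-0.003,-0.042],[0.025,-0.006,-0.042],[0.025,-0.006,-0.042]], grip=[0,0,0,0,0,0])

```text
t: 4.27
tool_pos: [0.5146, -0.1087, 0.0403]
eef_rot: [0.684, 0.178, 0.357, -0.61]
wrist_force: [0.1, 0.0, 1.2]
width: -0.0
```

```bash
python3 rp.py; python3 -c "
from h import *
snap('wrist','w4');snap('scene','s4')"
```

```text
4.2667 [ 0.51456304 -0.10874764  0.04033559] [[0.682, 0.68, 0.271], [-0.192, -0.191, 0.963], [0.706, -0.708, 0.0]] [-0.17  -0.69  -1.046  0.433 -0.073  1.645] [0.13 0.02 1.16]
0 45 [-0.023   0.0066 -0.0578] [-0.03 -0.08  0.21]
0 45 [-0.023   0.0066 -0.0078] [-0.03 -0.08  0.21]
0 45 [-0.0028  0.001  -0.0078] [-0.03 -0.08  0.21]
5 44 [ 0.0029 -0.0006  0.0119] [0.24 0.89 0.21]
10 43 [ 0.0065 -0.0015  0.0211] [0.51 1.85 0.21]
20 41 [ 0.0102 -0.0026  0.0397] [1.04 3.78 0.21]
30 38 [ 0.0169 -0.0044  0.0576] [1.85 6.67 0.21]
40 34 [ 0.0263 -0.007   0.0743] [ 2.93 10.52  0.21]
50 28 [ 0.0384 -0.0104  0.0898] [ 4.54 16.3   0.21]
60 21 [ 0.0528 -0.0144  0.1032] [ 6.43 23.04  0.21]
70 14 [ 0.0692 -0.0189  0.1138] [ 8.31 29.78  0.21]
80 7 [ 0.087  -0.0239  0.1214] [10.19 36.52  0.21]
90 0 [ 0.1056 -0.029   0.1257] [12.07 43.27  0.2 ]
```

View pics/w4.png

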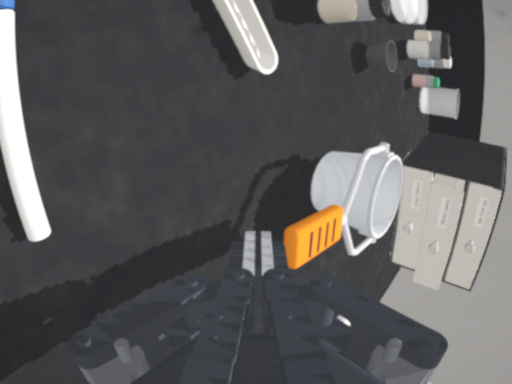

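View pics/s4.png

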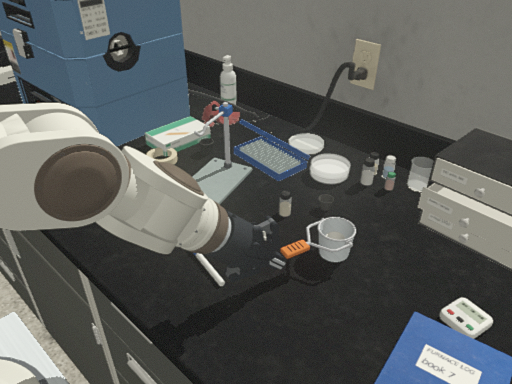

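Call:
step_arm(twist=[[0,0,0],[0,0,0],[0,0,0],[0,1,0],[0.5,1.8,0],[0.7,2.8,0],[1,3.8,0],[1.4,5.2,0],[1.85,6.7,0],[2.4,8.6,0],[2.9,10.5,0],[2.9,10.5,0],[2.9,10.5,0]], translation=[[-0.002,0.001,-0.007],[-0.002,0.001,-0.008],[0,0,0.002],[0.003,-0.001,0.012],[0.0065,-0.0015,0.021],[0.008,-0.002,0.03],[0.01,-0.0025,0.04],[0.0135,-0.0035,0.049],[0.017,-0.0045,0.0575],[0.0215,-0.0055,0.066],[0.0265,-0.007,0.074],[0.0265,-0.007,0.074],[0.0265,-0.007,0.074]], grip=[0,0,0,0,0,0,0,0,0,0,0,0,0])

```text
t: 5.45
tool_pos: [0.5395, -0.1155, 0.1128]
eef_rot: [0.699, 0.112, 0.297, -0.642]
wrist_force: [-1.9, 0.5, 1.0]
width: -0.0003
```

```bash
python3 rp.py|sed -n '1p;9,20p'; python3 -c "
from h import *
snap('wrist','w5');snap('scene','s5')"
```

```text
5.45 [ 0.53950998 -0.1155464   0.11280966] [[0.799, 0.537, 0.271], [-0.224, -0.152, 0.963], [0.558, -0.83, -0.001]] [-0.186 -0.486 -0.693  0.774 -0.05   1.643] [-1.85  0.49  1.02]
40 34 [ 0.0014 -0.0002  0.0019] [ 0.03 -0.1   0.21]
50 28 [ 0.0134 -0.0036  0.0173] [1.65 5.68 0.21]
60 21 [ 0.0279 -0.0076  0.0307] [ 3.53 12.42  0.2 ]
70 14 [ 0.0442 -0.0121  0.0413] [ 5.41 19.16  0.2 ]
80 7 [ 0.062  -0.0171  0.0489] [ 7.29 25.9   0.19]
90 0 [ 0.0807 -0.0222  0.0532] [ 9.18 32.64  0.19]
```

View pics/w5.png

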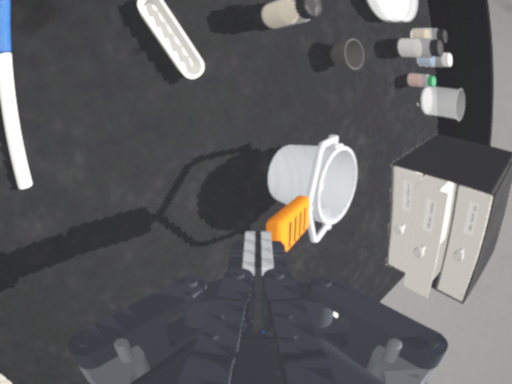

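View pics/s5.png

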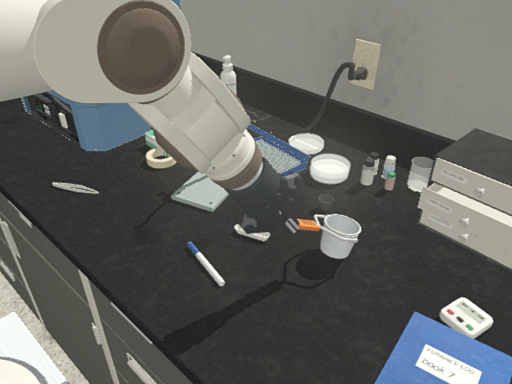

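```bash
python3 - <<'E'
from h import *
a=load('scene0')['color'];b=load('s5')['color']
def cr(im): return cv2.resize(im[195:275,280:370],None,fx=4.4,fy=4.4,interpolation=cv2.INTER_CUBIC)
cv2.imwrite('pics/c5.png',np.hstack([cr(a),cr(b)]))
E
```

```text
(no output)
```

View pics/c5.png

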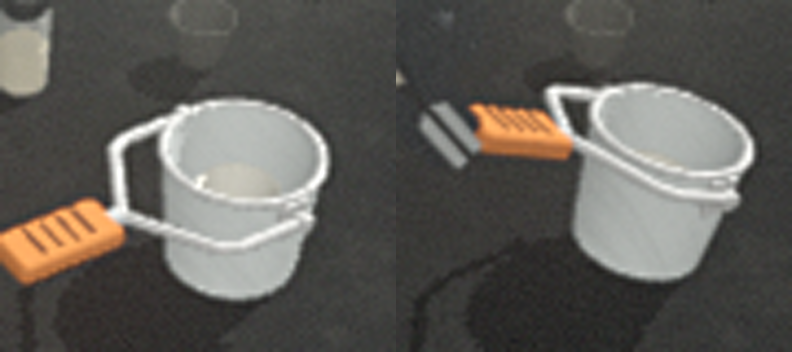

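Call:
step_arm(twist=[[0,0,0],[0,0,0],[-0.3,-1,0],[-0.5,-1.9,0],[-0.8,-2.9,0],[-1,-3.8,0],[-1.3,-4.6,0],[-1.5,-5.3,0],[-1.7,-6,0],[-1.9,-6.7,0],[-2.1,-7.4,0],[-2.3,-8,0],[-2.4,-8.7,0],[-2.6,-9.3,0],[-2.8,-10,0],[-2.9,-10.5,0],[-2.9,-10.5,0],[-2.9,-10.5,0]], translation=[[-0.002,0.0005,-0.002],[-0.004,0.001,-0.004],[-0.007,0.002,-0.008],[-0.01,0.003,-0.012],[-0.012,0.003,-0.016],[-0.014,0.004,-0.021],[-0.017,0.005,-0.025],[-0.019,0.005,-0.03],[-0.021,0.006,-0.035],[-0.022,0.006,-0.039],[-0.023,0.006,-0.044],[-0.024,0.007,-0.049],[-0.026,0.007,-0.054],[-0.028,0.008,-0.059],[-0.03,0.008,-0.065],[-0.032,0.009,-0.072],[-0.034,0.009,-0.08],[-0.034,0.009,-0.08]], grip=[0,0,0,0,0,0,0,0,0,0,0,0,0,0,0,0,0,0])

```text
t: 7.05
tool_pos: [0.5038, -0.1061, 0.0291]
eef_rot: [0.685, 0.176, 0.355, -0.611]
wrist_force: [-0.6, -0.2, -0.2]
width: 0.0
```

```bash
python3 - <<'E'
from h import *
snap('wrist','w6');snap('scene','s6');print(state()['tool_pos'])
a=load('scene0')['color'];b=load('s6')['color'];w=load('w6')['color']
def cr(im): return cv2.resize(im[195:275,280:370],None,fx=4.4,fy=4.4,interpolation=cv2.INTER_CUBIC)
cv2.imwrite('pics/c6.png',np.hstack([cr(a),cr(b)]))
E
```

```text
[ 0.50502    -0.1063915   0.03147623]
```

View pics/c6.png

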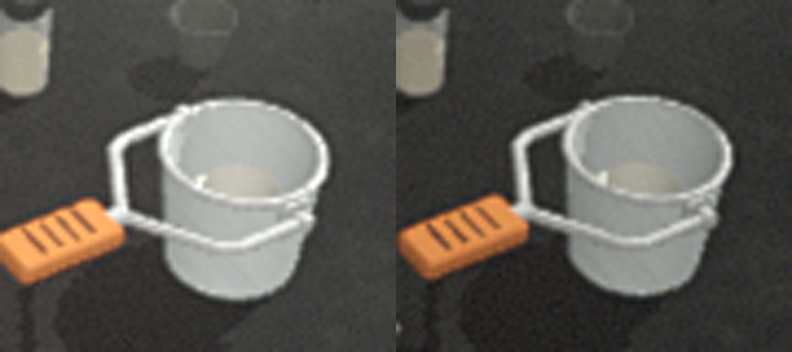

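View pics/w6.png

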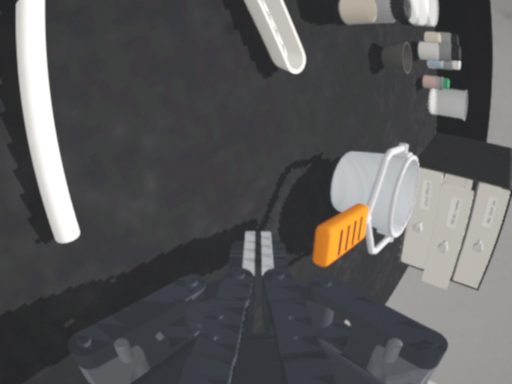

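```bash
cat > rp2.py <<'E'
from plan import *
H=np.array([.642,-.144,.050]);half=.0125
def pose2(th,phi,s,out,r=.118):
    th,phi=np.radians(th),np.radians(phi)
    n=np.sin(th)*u-np.cos(th)*z
    E=H+r*(np.cos(th)*u+np.sin(th)*z)+.005*n+out*u
    d=-np.sin(phi)*u-np.cos(phi)*z; m=-np.cos(phi)*u+np.sin(phi)*z
    return E-half*m-(.011-s)*d, np.column_stack([m,d,np.cross(m,d)])
if __name__=='__main__':
    s=state();p0=s['tool_pos'];R0=R.from_quat(s['eef_rot']).as_matrix()
    print(s['t'],p0.round(4),R0.round(3).tolist(),s['q'].round(3),s['wrist_force'].round(2))
    for a in ((-4,45,.013,0),(0,45,.013,.001),(5,45,.013,.0015),(10,45,.013,.002),(15,45,.013,.003),(20,45,.013,.004),(25,45,.013,.005),(30,45,.013,.006),(35,45,.013,.006),(40,45,.013,.006),(45,45,.014,.006),(50,40,.015,.006),(60,30,.016,.006),(70,20,.016,.004),(80,10,.016,.003),(90,0,.016,0)):
        A=pose2(*a);print(a[:2],A[0].round(3),*rel(*A,p0,R0))
E
python3 rp2.py
```

```text
7.15 [ 0.505  -0.1064  0.0315] [[0.684, 0.677, 0.271], [-0.192, -0.191, 0.963], [0.703, -0.711, -0.0]] [-0.168 -0.716 -1.074  0.436 -0.075  1.646] [-0.21  0.48  0.2 ]
(-4, 45) [ 0.522 -0.111  0.027] [ 0.0167 -0.0043 -0.0049] [-0.07 -0.3   0.21]
(0, 45) [ 0.52  -0.11   0.035] [ 0.0152 -0.0038  0.0033] [-0.07 -0.3   0.21]
(5, 45) [ 0.52  -0.11   0.045] [ 0.0147 -0.0037  0.0136] [-0.07 -0.3   0.21]
(10, 45) [ 0.52  -0.11   0.055] [ 0.0151 -0.0038  0.0238] [-0.07 -0.3   0.21]
(15, 45) [ 0.521 -0.11   0.065] [ 0.0159 -0.004   0.034 ] [-0.07 -0.3   0.21]
(20, 45) [ 0.522 -0.111  0.075] [ 0.0175 -0.0045  0.0439] [-0.07 -0.3   0.21]
(25, 45) [ 0.525 -0.112  0.085] [ 0.0199 -0.0051  0.0536] [-0.07 -0.3   0.21]
(30, 45) [ 0.528 -0.112  0.094] [ 0.0232 -0.006   0.0629] [-0.07 -0.3   0.21]
(35, 45) [ 0.533 -0.114  0.103] [ 0.0281 -0.0074  0.0719] [-0.07 -0.3   0.21]
(40, 45) [ 0.539 -0.115  0.112] [ 0.0338 -0.009   0.0803] [-0.07 -0.3   0.21]
(45, 45) [ 0.546 -0.117  0.119] [ 0.0409 -0.011   0.0875] [-0.07 -0.3   0.21]
(50, 40) [ 0.553 -0.119  0.126] [ 0.0477 -0.0128  0.0946] [1.27 4.51 0.21]
(60, 30) [ 0.567 -0.123  0.139] [ 0.0621 -0.0169  0.1076] [ 3.96 14.14  0.21]
(70, 20) [ 0.585 -0.128  0.15 ] [ 0.08   -0.0218  0.1187] [ 6.65 23.78  0.21]
(80, 10) [ 0.604 -0.133  0.158] [ 0.0986 -0.027   0.1268] [ 9.34 33.41  0.2 ]
(90, 0) [ 0.625 -0.139  0.163] [ 0.1201 -0.0329  0.1315] [12.03 43.04  0.2 ]
```

```bash
python3 - <<'E'
from rp2 import *
s=state();p0=s['tool_pos'];R0=R.from_quat(s['eef_rot']).as_matrix()
for a in ((-6,45,.022,0),(-3,45,.022,0),(0,45,.021,.0),(5,45,.020,.0),(10,45,.018,.0),(15,45,.016,.0),(20,45,.014,.0),(25,45,.012,.0),(30,45,.010,.0),(35,45,.009,.0),(40,45,.008,.0),(45,45,.008,.0),(50,40,.008,.0),(60,30,.01,.0),(70,20,.012,.0),(80,10,.014,0),(90,0,.016,0)):
        A=pose2(*a);print(a[:2],A[0].round(3),*rel(*A,p0,R0))
E
```

```text
(-6, 45) [ 0.528 -0.112  0.016] [ 0.0234 -0.0061 -0.0154] [-0.07 -0.3   0.21]
(-3, 45) [ 0.528 -0.112  0.022] [ 0.0227 -0.0059 -0.0093] [-0.07 -0.3   0.21]
(0, 45) [ 0.527 -0.112  0.029] [ 0.0216 -0.0056 -0.0024] [-0.07 -0.3   0.21]
(5, 45) [ 0.526 -0.112  0.04 ] [ 0.0209 -0.0054  0.0086] [-0.07 -0.3   0.21]
(10, 45) [ 0.525 -0.112  0.052] [ 0.0204 -0.0053  0.0203] [-0.07 -0.3   0.21]
(15, 45) [ 0.526 -0.112  0.063] [ 0.0208 -0.0054  0.0319] [-0.07 -0.3   0.21]
(20, 45) [ 0.527 -0.112  0.075] [ 0.022  -0.0057  0.0432] [-0.07 -0.3   0.21]
(25, 45) [ 0.529 -0.113  0.086] [ 0.0241 -0.0063  0.0543] [-0.07 -0.3   0.21]
(30, 45) [ 0.532 -0.113  0.097] [ 0.0269 -0.0071  0.0651] [-0.07 -0.3   0.21]
(35, 45) [ 0.536 -0.115  0.106] [ 0.0312 -0.0083  0.0747] [-0.07 -0.3   0.21]
(40, 45) [ 0.541 -0.116  0.115] [ 0.0362 -0.0097  0.0838] [-0.07 -0.3   0.21]
(45, 45) [ 0.548 -0.118  0.123] [ 0.0426 -0.0114  0.0917] [-0.07 -0.3   0.21]
(50, 40) [ 0.554 -0.12   0.131] [ 0.0491 -0.0132  0.1   ] [1.27 4.51 0.21]
(60, 30) [ 0.57  -0.124  0.144] [ 0.065  -0.0177  0.1128] [ 3.96 14.14  0.21]
(70, 20) [ 0.588 -0.129  0.154] [ 0.0826 -0.0225  0.1225] [ 6.65 23.78  0.21]
(80, 10) [ 0.606 -0.134  0.16 ] [ 0.1011 -0.0277  0.1287] [ 9.34 33.41  0.2 ]
(90, 0) [ 0.625 -0.139  0.163] [ 0.1201 -0.0329  0.1315] [12.03 43.04  0.2 ]
```

Call:
step_arm(twist=[[0,0,0],[0,0,0],[0,0,0],[0,0,0],[0,0,0],[0,0,0],[0,0,0],[0,0,0],[0,0,0],[0,0,0],[0,0,0]], translation=[[0.008,-0.002,-0.008],[0.016,-0.004,-0.008],[0.022,-0.006,-0.008],[0.022,-0.006,-0.008],[0.021,-0.0055,-0.002],[0.02,-0.0053,0.005],[0.0195,-0.0052,0.012],[0.019,-0.005,0.019],[0.019,-0.005,0.026],[0.019,-0.005,0.032],[0.019,-0.005,0.032]], grip=[0,0,0,0,0,0,0,0,0,0,0])

```text
t: 8.07
tool_pos: [0.5249, -0.1116, 0.0663]
eef_rot: [0.684, 0.178, 0.357, -0.611]
wrist_force: [-0.0, -0.1, 1.2]
width: -0.0002
```

```bash
cat > chk.py <<'E'
from h import *
import sys
t=sys.argv[1]
snap('wrist','w'+t);snap('scene','s'+t);s=state();print(s['t'],s['tool_pos'],s['wrist_force'],s['q'].round(3),s['width'])
a=load('scene0')['color'];b=load('s'+t)['color'];w=load('w'+t)['color']
def cr(im): return cv2.resize(im[170:275,280:370],None,fx=4.4,fy=4.4,interpolation=cv2.INTER_CUBIC)
cv2.imwrite(f'pics/c{t}.png',np.hstack([cr(a),cr(b)]))
E
python3 chk.py 7
```

```text
8.1667 [ 0.52430494 -0.11144542  0.06434643] [0.88865904 0.2610901  0.57578062] [-0.173 -0.673 -0.989  0.476 -0.071  1.643] -0.0001669314979231145
```

View pics/c7.png

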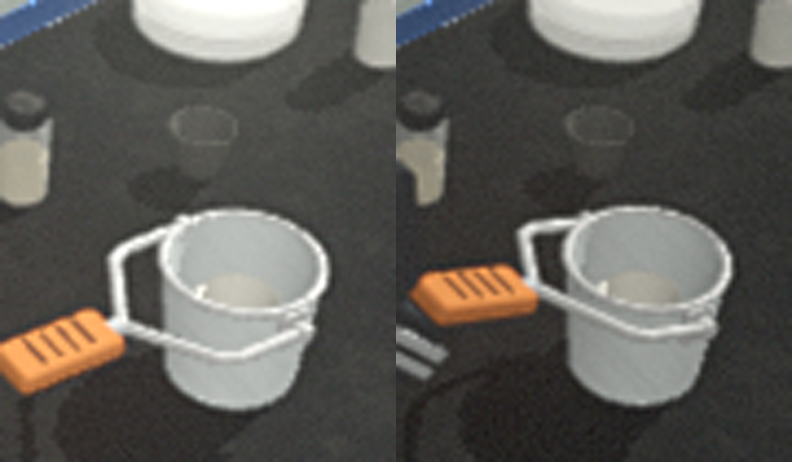

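View pics/w7.png

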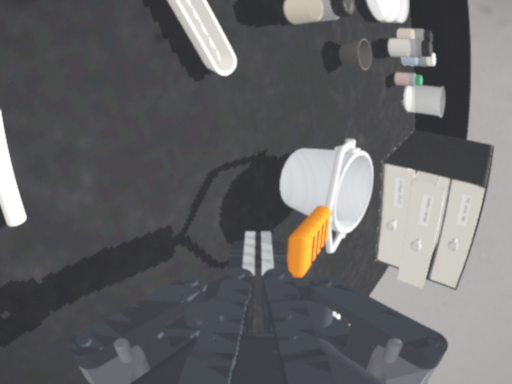

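Call:
step_arm(twist=[[0,0,0],[0,0,0],[0,0,0],[0,0,0],[0,0,0],[0,0,0],[0,0,0],[0,0,0]], translation=[[0,0,0.008],[0.001,0,0.015],[0.003,-0.001,0.022],[0.005,-0.001,0.029],[0.008,-0.002,0.035],[0.011,-0.003,0.041],[0.014,-0.004,0.047],[0.014,-0.004,0.047]], grip=[0,0,0,0,0,0,0,0])

```text
t: 8.83
tool_pos: [0.5392, -0.1157, 0.1128]
eef_rot: [0.684, 0.178, 0.357, -0.611]
wrist_force: [0.2, -0.4, 0.9]
width: 0.0004
```

```bash
python3 chk.py 8
```

```text
8.9333 [ 0.53823424 -0.11552471  0.11082514] [-0.67232616 -0.49365178 -0.37570281] [-0.177 -0.655 -0.888  0.56  -0.068  1.64 ] 2.0419481368995373e-05
```

View pics/c8.png

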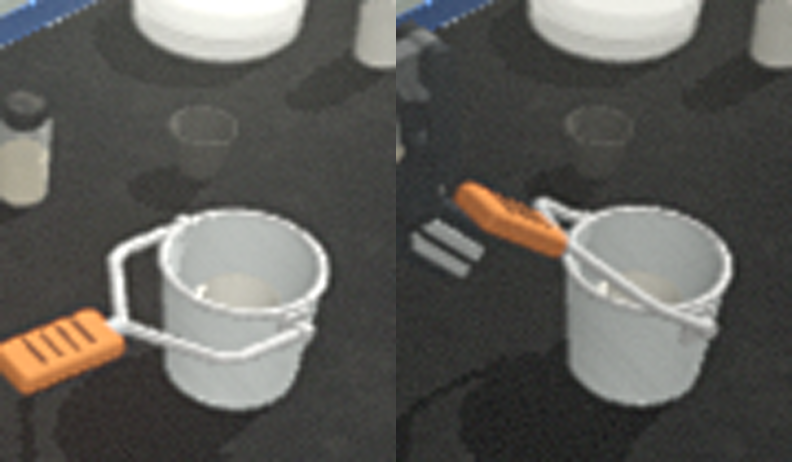

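View pics/w8.png

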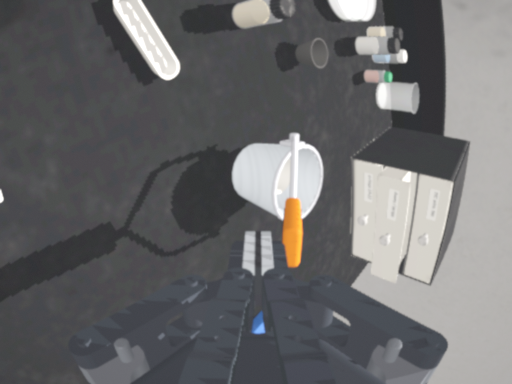

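```bash
python3 - <<'E'
from rp2 import *
s=state();p0=s['tool_pos']
ax=np.array([-np.sin(yaw),np.cos(yaw),0])
for a in range(0,49,4):
    r=R.from_rotvec(np.radians(a)*ax); print(a,(H+r.apply(p0-H)-p0).round(4),np.degrees(r.as_rotvec()).round(1))
E
```

```text
0 [0. 0. 0.] [0. 0. 0.]
4 [ 0.0043 -0.0012  0.0074] [1.1 3.9 0. ]
8 [ 0.0092 -0.0025  0.0144] [2.1 7.7 0. ]
12 [ 0.0145 -0.004   0.021 ] [ 3.2 11.6  0. ]
16 [ 0.0202 -0.0056  0.0273] [ 4.3 15.4  0. ]
20 [ 0.0263 -0.0073  0.0331] [ 5.3 19.3  0. ]
24 [ 0.0328 -0.0091  0.0385] [ 6.4 23.1  0. ]
28 [ 0.0397 -0.011   0.0434] [ 7.5 27.   0. ]
32 [ 0.0468 -0.013   0.0478] [ 8.6 30.8  0. ]
36 [ 0.0543 -0.015   0.0516] [ 9.6 34.7  0. ]
40 [ 0.0619 -0.0172  0.0549] [10.7 38.5  0. ]
44 [ 0.0698 -0.0194  0.0577] [11.8 42.4  0. ]
48 [ 0.0779 -0.0216  0.0598] [12.8 46.3  0. ]
```

Pail stands upright and the bail is at about 45°. Rotating the tool about the hinge line by 40°.

Call:
step_arm(twist=[[1.1,3.9,0],[2.1,7.7,0],[3.2,11.6,0],[4.3,15.4,0],[5.3,19.3,0],[6.4,23.1,0],[7.5,27,0],[8.6,30.8,0],[9.6,34.7,0],[10.7,38.5,0],[10.7,38.5,0]], translation=[[0.0043,-0.0012,0.0074],[0.009,-0.0025,0.0144],[0.0145,-0.004,0.021],[0.02,-0.0056,0.027],[0.026,-0.0073,0.033],[0.033,-0.009,0.0385],[0.04,-0.011,0.0435],[0.047,-0.013,0.048],[0.054,-0.015,0.0515],[0.062,-0.017,0.055],[0.062,-0.017,0.055]], grip=[0,0,0,0,0,0,0,0,0,0,0])

```text
t: 9.85
tool_pos: [0.6022, -0.1331, 0.1628]
eef_rot: [0.705, -0.07, 0.123, -0.695]
wrist_force: [0.9, -0.9, -0.8]
width: -0.0
```

```bash
python3 chk.py 9
```

```text
9.95 [ 0.6004464  -0.13255716  0.1637583 ] [-0.90878945  1.28581119  1.01911967] [-0.214  0.146  0.087  1.431 -0.007  1.63 ] 0.00010451046895188469
```

View pics/c9.png

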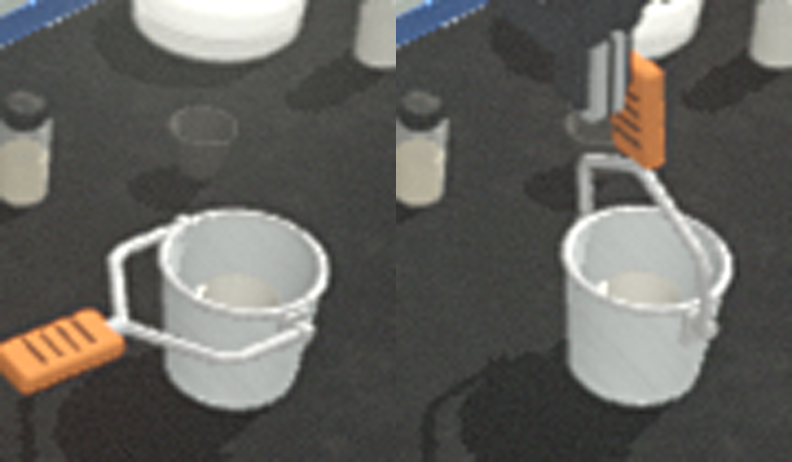

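View pics/w9.png

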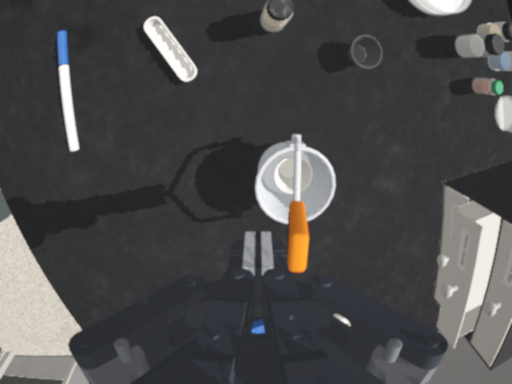

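Call:
step_arm(twist=[[0,0,0],[0,0,0],[1,3.5,0],[2,7,0],[2,8,0],[2,8,0],[2,8,0],[2,8,0]], translation=[[-0.01,0.003,0],[-0.03,0.008,0],[-0.04,0.011,0.02],[-0.04,0.011,0.05],[-0.04,0.011,0.08],[-0.04,0.011,0.1],[-0.04,0.011,0.1],[-0.04,0.011,0.1]], grip=[0,0,0,0.04,0.05,0.05,0.05,0.05])

```text
t: 10.62
tool_pos: [0.5598, -0.1213, 0.2673]
eef_rot: [-0.7, 0.116, -0.076, 0.701]
wrist_force: [0.5, 0.0, -0.7]
width: 0.0503
```

```bash
python3 chk.py 10; python3 -c "
from h import *
f=snap('top','t10');cv2.imwrite('pics/ct10.png',cv2.resize(f['color'][120:230,250:370],None,fx=5,fy=5,interpolation=cv2.INTER_CUBIC));print(R.from_quat(state()['eef_rot']).as_matrix().round(3))"
```

```text
10.7167 [ 0.55931347 -0.12120559  0.2653625 ] [ 0.22232655  0.83917053 -0.37244054] [-0.212  0.216  0.364  1.78  -0.003  1.632] 0.049890982281266066
[[ 0.961 -0.061  0.269]
 [-0.269  0.01   0.963]
 [-0.061 -0.998 -0.006]]
```

View pics/c10.png

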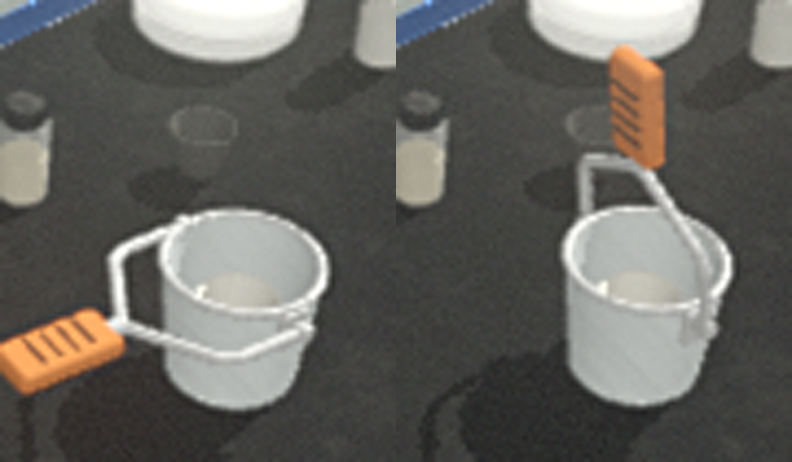

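View pics/w10.png

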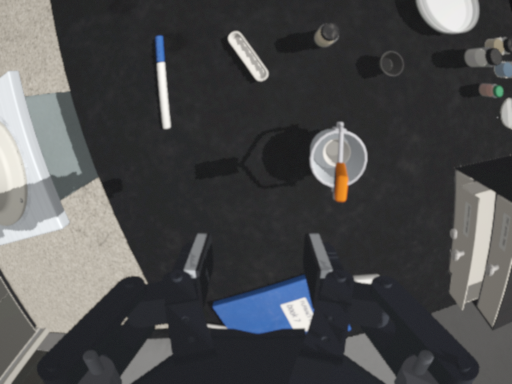

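View pics/ct10.png

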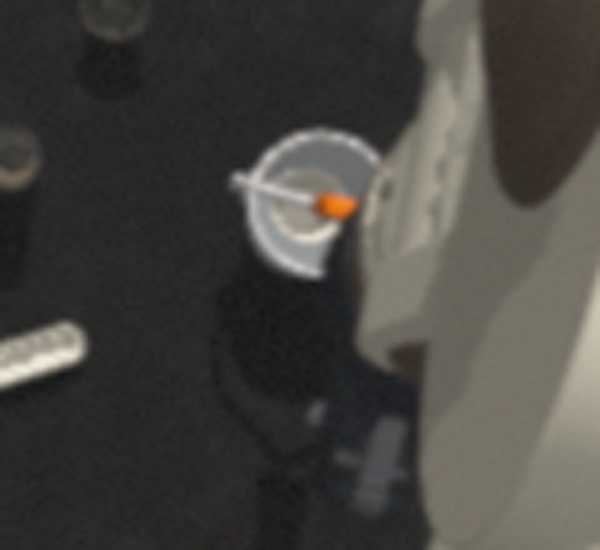

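```bash
python3 - <<'E'
from h import *
W=load('w10');S=load('s10');T=load('t10')
def mask(f):
    hsv=cv2.cvtColor(f['color'],cv2.COLOR_BGR2HSV);m=cv2.inRange(hsv,(3,120,90),(22,255,255));c,_=cv2.findContours(m,0,1);k=max(c,key=cv2.contourArea);return cv2.minAreaRect(k),k
rw,kw=mask(W);rs,ks=mask(S);rt,kt=mask(T);print(rw,rs,rt)
M=cv2.moments(ks);cs=(M['m10']/M['m00'],M['m01']/M['m00']);M=cv2.moments(kw);cw=(M['m10']/M['m00'],M['m01']/M['m00']);print(cs,cw)
print('centroid',tri([ray(W,*cw,True),ray(S,*cs)]))
print('top',tri([ray(W,341.5,199,True),ray(S,332.7,181.8)]))
print('topz',onz(W,341,196,.168,True), onz(S,332.7,181.8,.168))
t=(250+(330+.5)/5-.5,120+(206+.5)/5-.5);print('top cam',onz(T,*t,.168))
print('ear +y wrist',onz(W,341,126,.05,True))
print('rim wrist',onz(W,338.5,158,.058,True))
cv2.imwrite('pics/cw10.png',cv2.resize(W['color'][110:220,290:390],None,fx=5,fy=5,interpolation=cv2.INTER_CUBIC))
E
```

```text
((341.5, 182.5), (39.0, 13.0), 90.0) ((334.5, 194.0), (26.0, 11.0), 90.0) ((85.25000762939453, 136.75001525878906), (2.8284268379211426, 20.50609588623047), 45.0)
(334.9760247486465, 194.18174787316318) (340.99077416766943, 183.4993983152828)
centroid (array([ 0.62567592, -0.14040518,  0.14374985]), [np.float64(0.0013081450670810956), np.float64(0.0013081450670810756)])
top (array([ 0.61772501, -0.14025602,  0.17414723]), [np.float64(0.003503735540258036), np.float64(0.003503735540257981)])
topz [ 0.62117291 -0.14298972  0.168     ] [ 0.62165093 -0.13405424  0.168     ]
top cam [ 0.6262775  -0.12992495  0.168     ]
ear +y wrist [ 0.65448767 -0.10691383  0.05      ]
rim wrist [ 0.64205289 -0.1423361   0.058     ]
```

View pics/cw10.png

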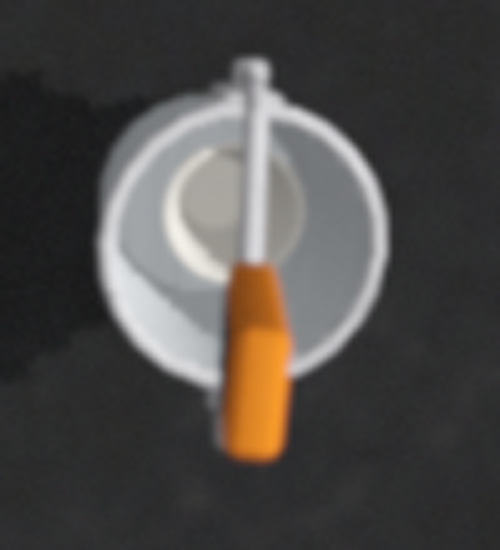

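Call:
step_arm(twist=[[-1.8,-6.5,0],[-3.6,-13,0],[-3.6,-13,0],[-3.6,-13,0],[-3.6,-13,0],[-3.6,-13,0],[-3.6,-13,0],[-3.6,-13,0],[-3.6,-13,0],[-3.6,-13,0]], translation=[[0.023,-0.006,0],[0.047,-0.012,-0.004],[0.047,-0.012,-0.004],[0.05,-0.013,-0.023],[0.053,-0.014,-0.042],[0.056,-0.015,-0.061],[0.06,-0.016,-0.08],[0.063,-0.017,-0.1],[0.066,-0.0177,-0.12],[0.066,-0.0177,-0.12]], grip=[0.05,0.05,0.05,0.05,0.05,0.05,0.05,0.05,0.05,0.05])

```text
t: 11.6
tool_pos: [0.6231, -0.1385, 0.1404]
eef_rot: [0.708, -0.039, 0.153, -0.688]
wrist_force: [-1.5, 0.1, -1.1]
width: 0.0502
```

```bash
python3 chk.py 11;python3 -c "
from h import *
print(R.from_quat(state()['eef_rot']).as_matrix().round(3))"
```

```text
11.7 [ 0.62485622 -0.13881816  0.14517031] [-0.0689357   0.47076614  1.11302824] [-0.212  0.119  0.012  1.294 -0.016  1.631] 0.04999825389440806
[[ 0.949  0.162  0.271]
 [-0.266 -0.051  0.963]
 [ 0.169 -0.986 -0.006]]
```

View pics/c11.png

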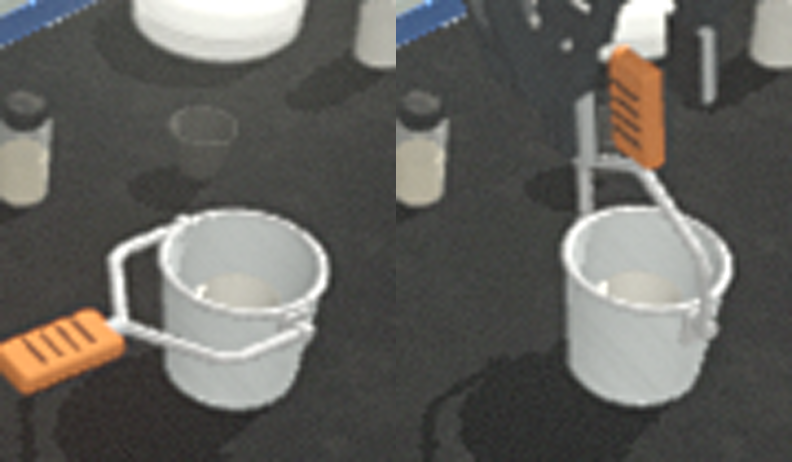

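View pics/w11.png

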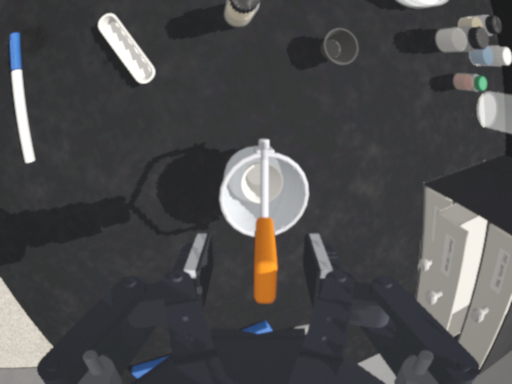

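Call:
step_arm(twist=[[0,0,0],[0,0,0],[0,0,0],[0,0,0],[0,0,0],[0,0,0],[0,0,0],[0,0,0],[0,0,0]], translation=[[0.003,-0.001,0.002],[0.003,-0.001,0.002],[0.003,-0.001,0.002],[0.003,-0.001,0.002],[0.003,-0.001,0.002],[0.003,-0.001,0.002],[0.003,-0.001,0.002],[0.003,-0.001,0.002],[0.003,-0.001,0.002]], grip=[0.05,0.03,0.02,0.015,0.008,0.004,0.004,0.004,0.004], newtons=60)

```text
t: 12.45
tool_pos: [0.6288, -0.1401, 0.1494]
eef_rot: [0.708, -0.035, 0.157, -0.687]
wrist_force: [-5.3, 0.9, 8.6]
width: 0.0094
```

```bash
python3 chk.py 12;python3 -c "
from h import *
print(R.from_quat(state()['eef_rot']).as_matrix().round(3))"
```

```text
12.55 [ 0.62879034 -0.14007117  0.14936828] [-5.73645505  0.82631793  8.18964546] [-0.212  0.123  0.024  1.297 -0.016  1.631] 0.009178781251222918
[[ 0.948  0.167  0.271]
 [-0.266 -0.052  0.963]
 [ 0.174 -0.985 -0.005]]
```

View pics/c12.png

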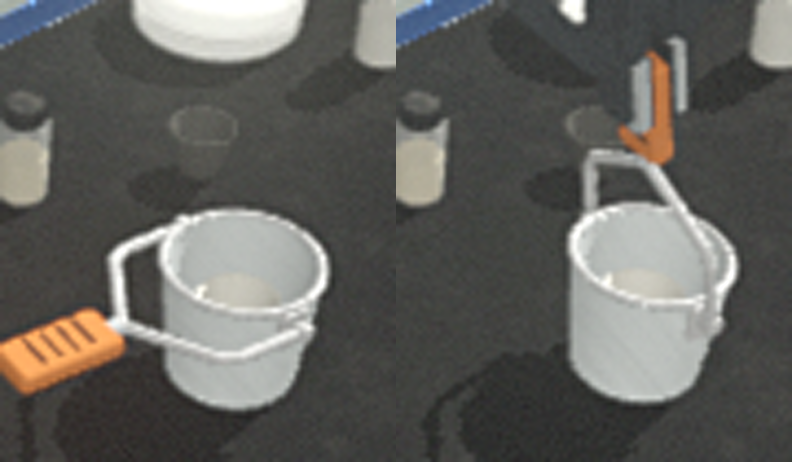

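View pics/w12.png

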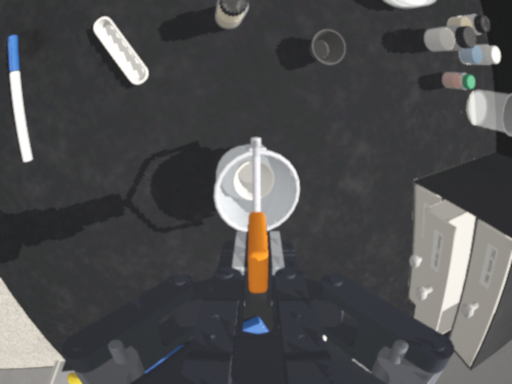

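Call:
step_arm(twist=[[0,0,0],[0,0,0],[0,0,0],[0,0,0],[0,1,0],[0.5,2,0],[1,4,0],[1.6,6,0],[2.2,8,0],[2.7,9.6,0],[2.7,9.6,0],[2.7,9.6,0],[2.7,9.6,0],[2.7,9.6,0]], translation=[[0,0,0.003],[0,0,0.007],[0,0,0.013],[0,0,0.02],[0,0,0.03],[0,0,0.04],[0,0,0.05],[0,0,0.06],[0,0,0.07],[0,0,0.08],[0,0,0.088],[0,0,0.093],[0,0,0.095],[0,0,0.095]], grip=[0.004,0.004,0.004,0.004,0.004,0.004,0.004,0.004,0.004,0.004,0.004,0.004,0.004,0.004], newtons=60)

```text
t: 13.72
tool_pos: [0.6292, -0.1401, 0.2435]
eef_rot: [0.702, -0.096, 0.097, -0.699]
wrist_force: [-0.7, -1.1, -2.4]
width: 0.0093
```

```bash
python3 chk.py 13;python3 -c "
from h import *
print(R.from_quat(state()['eef_rot']).as_matrix().round(3))"
```

```text
13.8167 [ 0.62884194 -0.14005736  0.24269484] [ 0.17229951  0.01012906 -3.92722697] [-0.217  0.325  0.455  1.7   -0.005  1.627] 0.009190465180675698
[[ 0.963 -0.001  0.27 ]
 [-0.27  -0.005  0.963]
 [ 0.001 -1.    -0.005]]
```

View pics/s13.png

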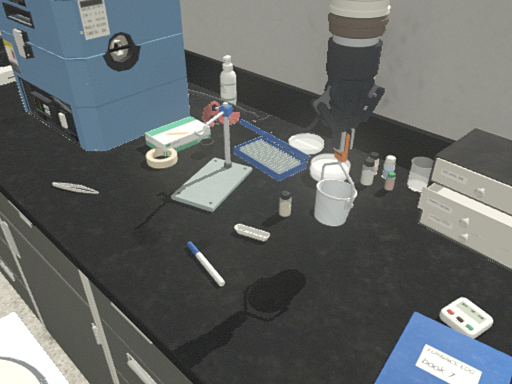

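View pics/w13.png

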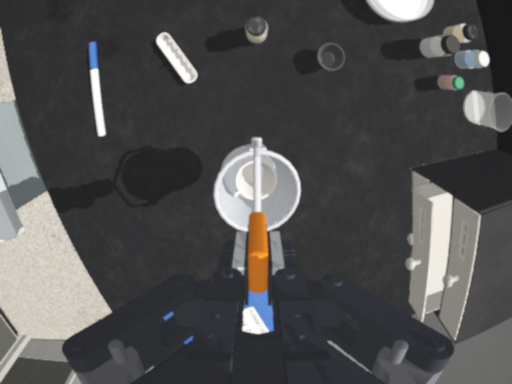

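Call:
step_arm(twist=[[0,0,0.2],[0,0,0.9],[0,0,1.9],[0,0,3.2],[0,0,4.9],[0,0,6.8],[0,0,9],[0,0,11.3],[0,0,13.8],[0,0,16.4],[0,0,19],[0,0,21.5],[0,0,24],[0,0,26.4],[0,0,28.5],[0,0,30.3],[0,0,31.7],[0,0,32.7],[0,0,33.2],[0,0,33.4]], translation=[[0,0.002,0],[-0.002,0.008,0],[-0.005,0.017,0],[-0.009,0.029,0],[-0.014,0.045,0],[-0.019,0.062,0],[-0.025,0.082,0],[-0.032,0.103,0],[-0.039,0.126,0],[-0.047,0.15,0],[-0.054,0.174,0],[-0.062,0.197,0],[-0.069,0.22,0],[-0.075,0.242,0],[-0.081,0.261,0],[-0.087,0.278,0],[-0.091,0.291,0],[-0.094,0.3,0],[-0.095,0.304,0],[-0.096,0.306,0]], grip=[0.004,0.004,0.004,0.004,0.004,0.004,0.004,0.004,0.004,0.004,0.004,0.004,0.004,0.004,0.004,0.004,0.004,0.004,0.004,0.004], newtons=60)

```text
t: 15.48
tool_pos: [0.5328, 0.1665, 0.2428]
eef_rot: [0.7, 0.11, -0.109, -0.697]
wrist_force: [-0.5, -0.0, -3.5]
width: 0.0094
```

```bash
python3 -c "
from h import *
snap('wrist','w14');f=snap('scene','s14');t=snap('top','t14');s=state();print(s['t'],s['tool_pos'],s['wrist_force'],s['q'].round(3),s['width'])
print(R.from_quat(s['eef_rot']).as_matrix().round(3))
cr=lambda im,x,y,w,h,k:cv2.resize(im[y:y+h,x:x+w],None,fx=k,fy=k,interpolation=cv2.INTER_CUBIC)
cv2.imwrite('pics/c14.png',cr(f['color'],130,80,150,110,5))
"
```

```text
15.6333 [0.53325707 0.16545317 0.24276103] [-0.09750302  0.01934443 -3.32177946] [ 0.304  0.107  0.198  1.662 -0.006  1.565] 0.009130212614613024
[[ 0.953  0.002 -0.304]
 [ 0.304 -0.005  0.953]
 [ 0.001 -1.    -0.006]]
```

View pics/c14.png

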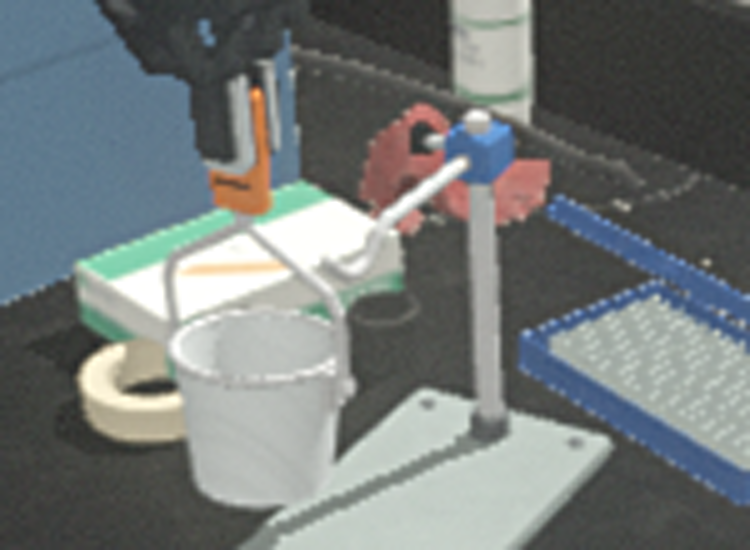

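View pics/w14.png

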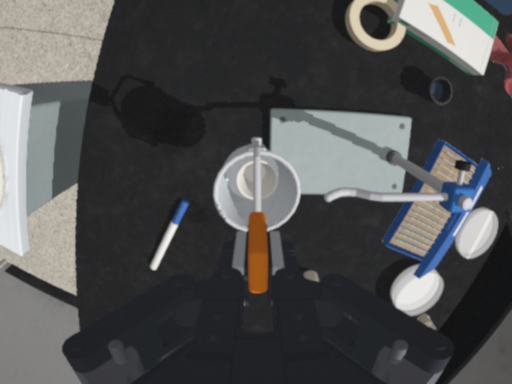

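View pics/t14.png

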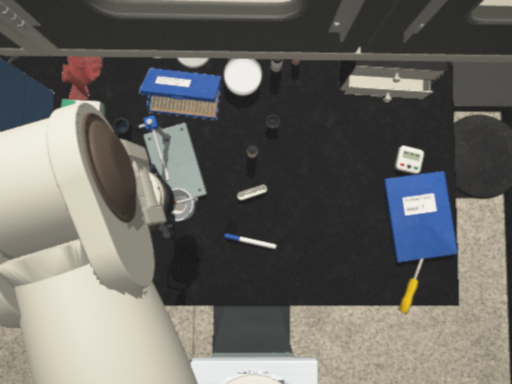

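```bash
python3 - <<'E'
from h import *
W=load('w14');S=load('s14')
cv2.imwrite('pics/cw14.png',cv2.resize(W['color'][140:260,230:380],None,fx=5,fy=5,interpolation=cv2.INTER_CUBIC))
print('tip',tri([ray(W,327.5,199.5,True),ray(S,194.8,132.4)]))
a=onz(W,385,197.5,.162,True);b=onz(W,440,198.5,.162,True);print(a,b,np.degrees(np.arctan2(*(b-a)[1::-1])))
print('tip z163',onz(W,328.5,199.5,.163,True))
print('sad z150',onz(W,348,192,.150,True))
E
```

```text
tip (array([0.58292506, 0.18336545, 0.16465355]), [np.float64(0.001753534575647625), np.float64(0.001753534575647577)])
[0.63240599 0.19795034 0.162     ] [0.68713805 0.21364268 0.162     ] 15.998231893672658
tip z163 [0.58603315 0.18223463 0.163     ]
sad z150 [0.60445517 0.1895482  0.15      ]
```

View pics/cw14.png

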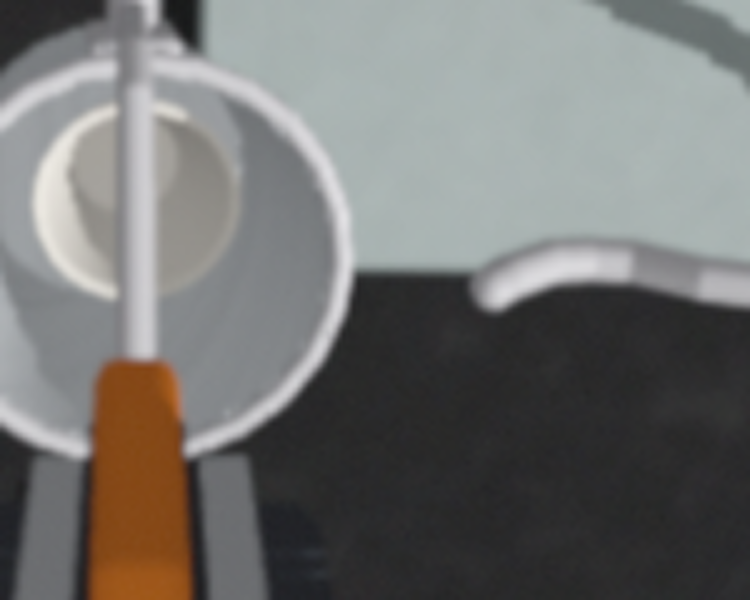

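Call:
step_arm(twist=[[0,0,0],[0,0,0],[0,0,0],[0,0,0],[0,0,0],[0,0,0],[0,0,0],[0,0,0],[0,0,0],[0,0,0],[0,0,0],[0,0,0],[0,0,0],[0,0,0]], translation=[[0,0,-0.004],[0,0,-0.01],[0,0,-0.015],[0.003,0.001,-0.018],[0.009,0.003,-0.018],[0.017,0.006,-0.018],[0.026,0.009,-0.018],[0.035,0.012,-0.018],[0.045,0.015,-0.018],[0.054,0.018,-0.018],[0.062,0.021,-0.018],[0.068,0.023,-0.018],[0.071,0.024,-0.018],[0.071,0.024,-0.018]], grip=[0.004,0.004,0.004,0.004,0.004,0.004,0.004,0.004,0.004,0.004,0.004,0.004,0.004,0.004], newtons=60)

```text
t: 16.8
tool_pos: [0.6048, 0.1902, 0.2243]
eef_rot: [0.7, 0.109, -0.109, -0.697]
wrist_force: [0.6, 0.1, -3.1]
width: 0.0091
```

```bash
cat > chk2.py <<'E'
from h import *
import sys
t=sys.argv[1]
w=snap('wrist','w'+t);f=snap('scene','s'+t);s=state();print(s['t'],s['tool_pos'],s['wrist_force'],s['width'])
print(R.from_quat(s['eef_rot']).as_matrix().round(3).tolist())
cr=lambda im,x,y,w,h,k:cv2.resize(im[y:y+h,x:x+w],None,fx=k,fy=k,interpolation=cv2.INTER_CUBIC)
cv2.imwrite(f'pics/c{t}.png',cr(f['color'],150,70,110,120,5))
cv2.imwrite(f'pics/cw{t}.png',cr(w['color'],200,110,150,115,5))
E
python3 chk2.py 15
```

```text
16.9 [0.60409675 0.18988508 0.22469229] [ 0.46640373 -0.33148168 -2.83350563] 0.008812734732086276
[[0.952, 0.002, -0.305], [0.305, -0.005, 0.952], [0.0, -1.0, -0.005]]
```

View pics/c15.png

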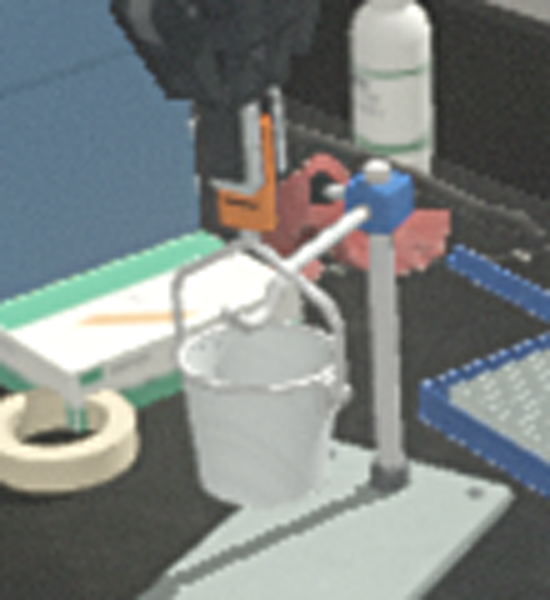

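View pics/cw15.png

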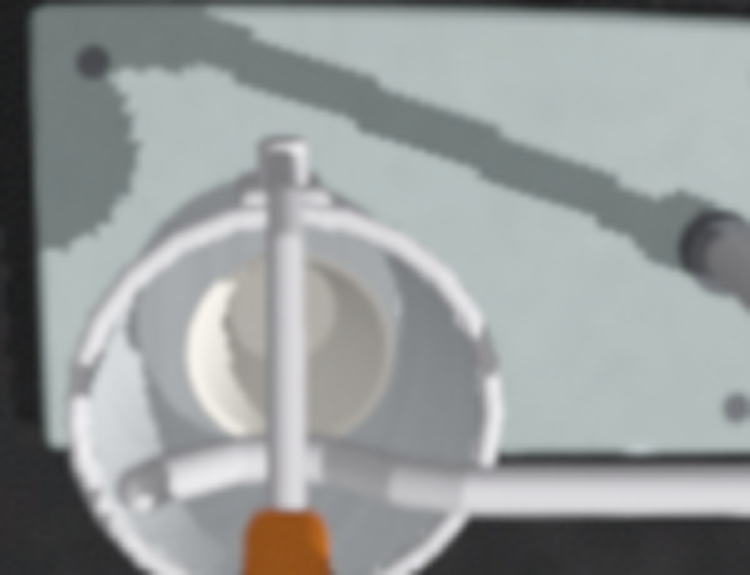

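Call:
step_arm(twist=[[0,0,0],[0,0,0],[0,0,0],[0,0,0],[0,0,0],[0,0,0],[0,0,0],[0,0,0],[0,0,0]], translation=[[0,0,-0.004],[0,0,-0.008],[0,0,-0.012],[0,0,-0.016],[0,0,-0.019],[0,0,-0.022],[0,0,-0.025],[0,0,-0.027],[0,0,-0.027]], grip=[0.004,0.004,0.004,0.004,0.004,0.004,0.004,0.004,0.004], newtons=60)

```text
t: 17.65
tool_pos: [0.604, 0.1898, 0.1972]
eef_rot: [0.701, 0.109, -0.109, -0.697]
wrist_force: [0.1, -0.5, -3.2]
width: 0.0092
```

```bash
python3 chk2.py 16
```

```text
17.75 [0.60411928 0.18985098 0.19776946] [-0.99860739  0.36034397 -3.71618536] 0.008846427997186218
[[0.952, 0.002, -0.305], [0.305, -0.005, 0.952], [0.0, -1.0, -0.005]]
```

View pics/c16.png

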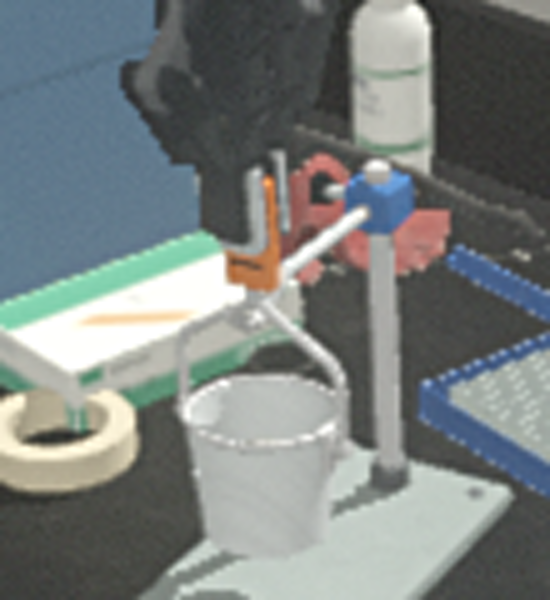

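View pics/cw16.png

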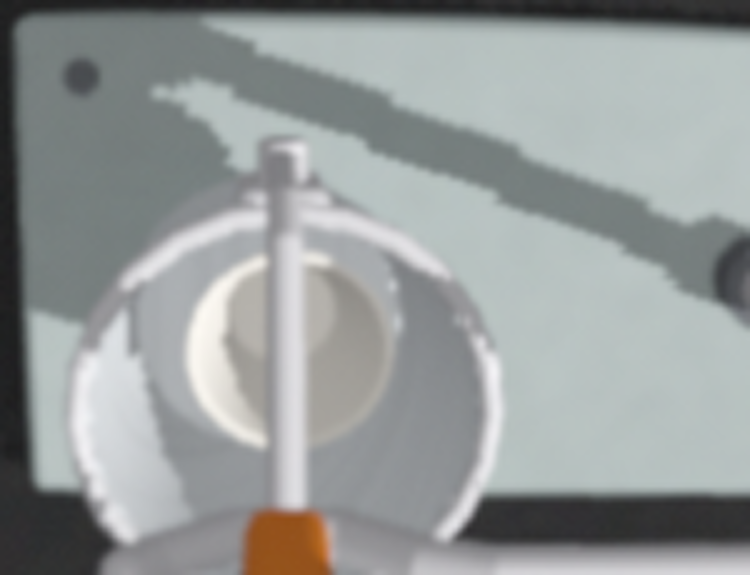

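Nearly seated; the load is still on the gripper (-3.7 N). Lowering further in small steps.

Call:
step_arm(twist=[[0,0,0],[0,0,0],[0,0,0],[0,0,0]], translation=[[0,0,-0.001],[0,0,-0.002],[0,0,-0.003],[0,0,-0.003]], grip=[0.004,0.004,0.004,0.004])

```text
t: 18.08
tool_pos: [0.6041, 0.1899, 0.1946]
eef_rot: [0.7, 0.11, -0.109, -0.697]
wrist_force: [0.7, -0.5, -3.5]
width: 0.0091
```

```bash
python3 - <<'E'
from h import *
f=[]
for i in range(6):
    grab_frame('wrist'); s=state(); f.append(s['wrist_force'])
print(np.mean(f,0),s['tool_pos'])
E
```

```text
[-0.07800494 -0.3011113  -3.14791678] [0.6041197  0.18987155 0.19479639]
```

Call:
step_arm(twist=[[0,0,0],[0,0,0],[0,0,0],[0,0,0]], translation=[[0,0,-0.001],[0,0,-0.002],[0,0,-0.003],[0,0,-0.003]], grip=[0.004,0.004,0.004,0.004])

```text
t: 18.72
tool_pos: [0.6043, 0.1899, 0.194]
eef_rot: [0.7, 0.111, -0.108, -0.697]
wrist_force: [-2.8, -1.4, 9.7]
width: 0.009
```

```bash
cat > ff.py <<'E'
from h import *
f=[]
for i in range(5):
    grab_frame('wrist'); s=state(); f.append(s['wrist_force'])
print(np.mean(f,0),s['tool_pos'])
E
python3 ff.py; python3 chk2.py 17
```

```text
[-3.04865646 -1.11680801  9.95317209] [0.60428034 0.18996734 0.19404675]
19.0667 [0.60428561 0.189935   0.19404555] [-2.7415114  -0.38289554 10.15162959] 0.009094378676355626
[[0.952, 0.005, -0.305], [0.305, -0.004, 0.952], [0.003, -1.0, -0.005]]
```

View pics/c17.png

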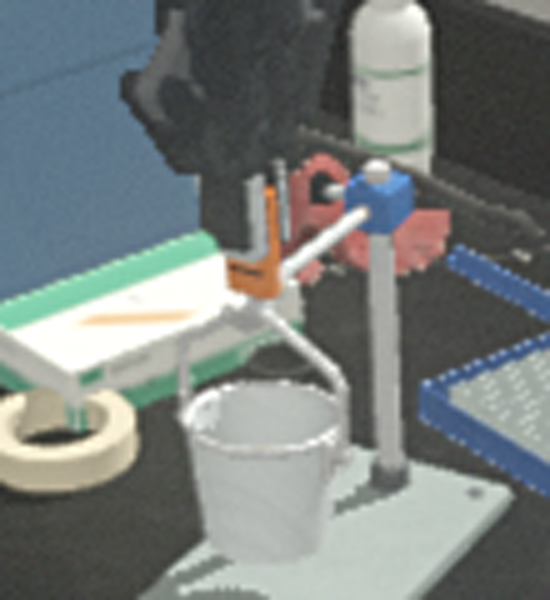

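Call:
step_arm(twist=[[0,0,0],[0,0,0],[0,0,0]], translation=[[0,0,0.001],[0,0,0.002],[0,0,0.002]], grip=[0.004,0.004,0.004], newtons=20)

```text
t: 19.32
tool_pos: [0.6043, 0.19, 0.1942]
eef_rot: [0.7, 0.11, -0.108, -0.697]
wrist_force: [-0.8, -0.4, 4.6]
width: 0.0093
```

```bash
python3 ff.py
```

```text
[-1.1727035   0.08875179  4.89053762] [0.6042626  0.18993776 0.19418115]
```

Call:
step_arm(twist=[[0,0,0],[0,0,0],[0,0,0]], translation=[[0,0,0.0008],[0,0,0.0016],[0,0,0.0016]], grip=[0.004,0.004,0.004])

```text
t: 19.82
tool_pos: [0.604, 0.1898, 0.1946]
eef_rot: [0.701, 0.109, -0.109, -0.697]
wrist_force: [0.5, -0.3, -2.7]
width: 0.0094
```

```bash
python3 ff.py
```

```text
[-0.02626536  0.12005669 -3.01074269] [0.60401962 0.18978436 0.19487573]
```

Call:
step_arm(twist=[[0,0,0],[0,0,0],[0,0,0],[0,0,0],[0,0,0],[0,0,0]], translation=[[0,0,-0.0006],[0,0,-0.0006],[0,0,-0.0006],[0,0,-0.0006],[0,0,-0.0006],[0,0,-0.0006]], grip=[0.01,0.014,0.018,0.024,0.03,0.03])

```text
t: 20.57
tool_pos: [0.6042, 0.1899, 0.195]
eef_rot: [0.7, 0.11, -0.108, -0.697]
wrist_force: [0.0, -0.1, 0.6]
width: 0.0301
```

```bash
python3 chk2.py 18
```

```text
20.6667 [0.60414982 0.18987106 0.19486945] [ 0.27575912  0.27135392 -0.08245995] 0.029774927959269375
[[0.952, 0.002, -0.305], [0.305, -0.005, 0.952], [0.001, -1.0, -0.005]]
```

View pics/c18.png

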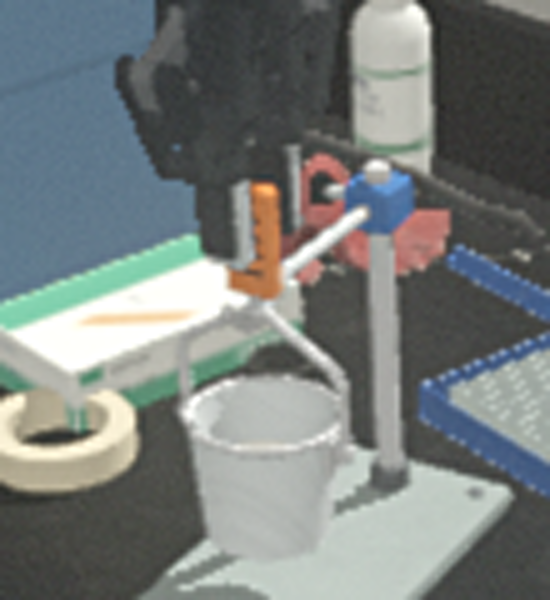

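View pics/w18.png

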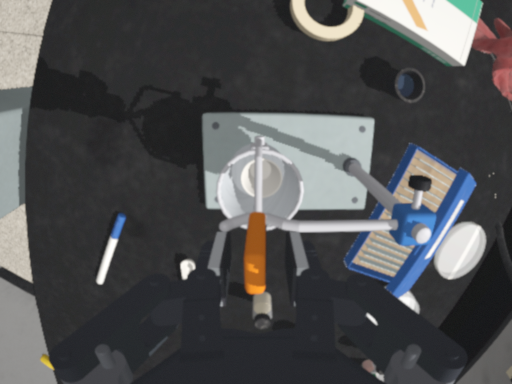

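Call:
step_arm(twist=[[0,0,0],[0,0,0],[0,0,0],[0,0,0],[0,0,0],[0,0,0],[0,0,0],[0,0,0],[0,0,0],[0,0,0]], translation=[[0,0,0.005],[0,0,0.012],[0,0,0.022],[0,0,0.035],[0,0,0.05],[0,0,0.07],[0,0,0.09],[-0.02,0,0.11],[-0.04,0,0.12],[-0.04,0,0.12]], grip=[0.036,0.036,0.036,0.036,0.036,0.036,0.036,0.036,0.036,0.036])

```text
t: 21.5
tool_pos: [0.5624, 0.1901, 0.32]
eef_rot: [0.7, 0.112, -0.107, -0.697]
wrist_force: [0.8, -0.1, 0.4]
width: 0.0362
```

```bash
python3 chk2.py 19;  python3 chk2.py 20; python3 - <<'E'
from h import *
a,b=load('s19')['color'].astype(int),load('s20')['color'].astype(int)
print('diff',np.abs(a-b)[70:190,150:260].max())
E
```

```text
21.6 [0.56413684 0.19001861 0.3165553 ] [ 0.50337489  0.20590564 -0.14655991] 0.03623542722375323
[[0.952, 0.005, -0.305], [0.305, -0.004, 0.952], [0.003, -1.0, -0.005]]
21.7 [0.56451445 0.18987942 0.3144439 ] [-1.0280912   0.28372668  0.54605578] 0.036133729680904454
[[0.952, 0.002, -0.305], [0.305, -0.005, 0.952], [0.0, -1.0, -0.005]]
diff 68
```

View pics/c20.png

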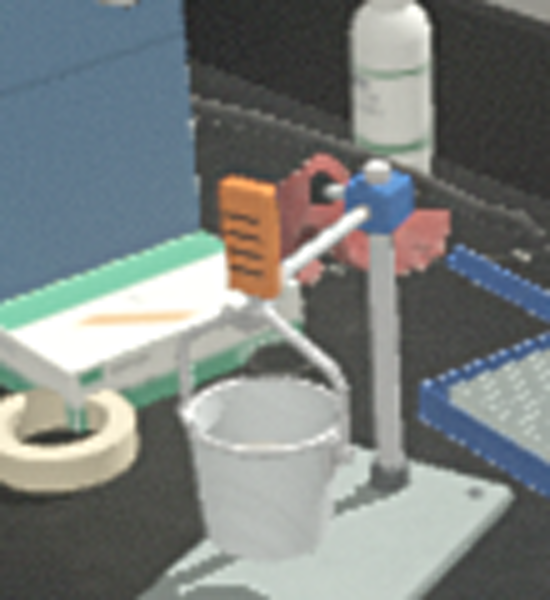

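View pics/w20.png

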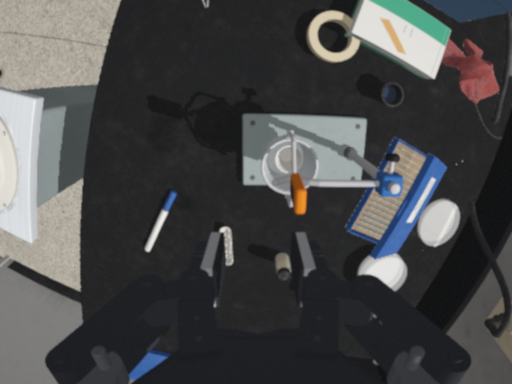

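Call:
step_arm(twist=[[0,0,0],[0,0,0],[0,0,0],[0,0,0],[0,0,0],[0,0,0],[0,0,0],[0,0,0],[0,0,0],[0,0,0],[0,0,0],[0,0,0]], translation=[[-0.02,0,0],[-0.04,0,0],[-0.06,0,0.01],[-0.08,0,0.01],[-0.08,0,0.01],[-0.08,0,0.01],[-0.08,0,0.01],[-0.08,0,0.01],[-0.08,0,0.01],[-0.08,0,0.01],[-0.08,0,0.01],[-0.08,0,0.01]], grip=[0.036,0.036,0.036,0.036,0.036,0.036,0.036,0.036,0.036,0.036,0.036,0.036])

```text
t: 22.7
tool_pos: [0.4844, 0.1899, 0.3245]
eef_rot: [0.701, 0.109, -0.109, -0.697]
wrist_force: [-0.1, 0.4, -0.5]
width: 0.0361
```

```bash
python3 chk2.py 21;  python3 chk2.py 22; python3 - <<'E'
from h import *
def tab(t):
    f=load(t);hsv=cv2.cvtColor(f['color'],cv2.COLOR_BGR2HSV);m=cv2.inRange(hsv,(3,120,90),(22,255,255));m[:, :185]=0;m[:,225:]=0;m[:100]=0;m[135:]=0
    M=cv2.moments(m,True);return M['m00'],M['m10']/M['m00'],M['m01']/M['m00']
for t in('s19','s20','s21','s22'):print(t,tab(t))
def blob(t,lo,hi,box):
    f=load(t);hsv=cv2.cvtColor(f['color'],cv2.COLOR_BGR2HSV);m=cv2.inRange(hsv,lo,hi);k=np.zeros_like(m);x,y,w,h=box;k[y:y+h,x:x+w]=m[y:y+h,x:x+w]
    M=cv2.moments(k,True);return round(M['m10']/M['m00'],1),round(M['m01']/M['m00'],1)
for t in('scene0','s22'):
    print(t,'mk',blob(t,(0,0,150),(180,60,255),(180,235,55,60)),'boat',blob(t,(0,0,130),(180,70,255),(230,218,45,28)),'vial',blob(t,(0,0,110),(180,90,255),(276,198,18,20)))
W=load('w22')['color']
cv2.imwrite('pics/cw22.png',cv2.resize(W[110:240,250:400],None,fx=5,fy=4.5,interpolation=cv2.INTER_CUBIC))
E
```

```text
22.8 [0.48421995 0.18987795 0.32469625] [0.0029228  0.40134939 0.47556333] 0.03574446999020051
[[0.952, 0.002, -0.305], [0.305, -0.005, 0.952], [0.0, -1.0, -0.005]]
22.9 [0.48414632 0.1898669  0.32478704] [ 0.13371433 -0.0272439  -0.3213092 ] 0.03593197398161364
[[0.952, 0.002, -0.305], [0.305, -0.005, 0.952], [0.001, -1.0, -0.005]]
s19 (222.0, 199.99099099099098, 116.02252252252252)
s20 (223.0, 199.9372197309417, 116.00448430493273)
s21 (221.0, 199.9683257918552, 116.03619909502262)
s22 (224.0, 199.96428571428572, 116.09375)
scene0 mk (210.2, 268.6) boat (251.6, 231.8) vial (284.8, 207.1)
s22 mk (210.2, 268.7) boat (251.6, 231.8) vial (284.8, 207.1)
```

View pics/s22.png

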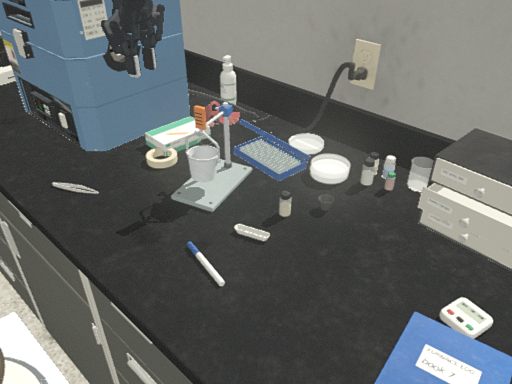

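View pics/w22.png

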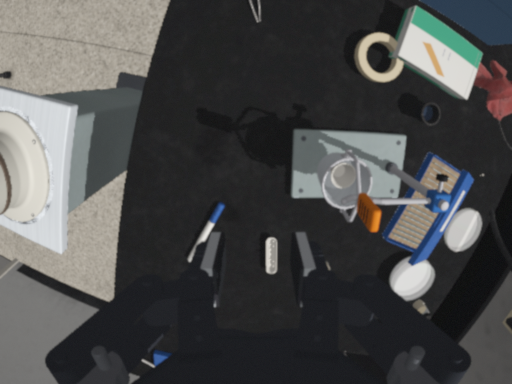

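```bash
python3 - <<'E'
from h import *
W=load('w22');S=load('s22')
def mk(f,b):
    hsv=cv2.cvtColor(f['color'],cv2.COLOR_BGR2HSV);m=cv2.inRange(hsv,(3,120,90),(22,255,255));k=np.zeros_like(m);x,y,w,h=b;k[y:y+h,x:x+w]=m[y:y+h,x:x+w]
    M=cv2.moments(k,True);return M['m10']/M['m00'],M['m01']/M['m00']
print(mk(W,(350,185,40,55)),mk(S,(185,100,40,35)))
print('tab',tri([ray(W,*mk(W,(350,185,40,55)),True),ray(S,*mk(S,(185,100,40,35)))]))
print('rim wrist z.103',onz(W,345,181,.103,True))
cr=lambda im,x,y,w,h,k:cv2.resize(im[y:y+h,x:x+w],None,fx=k,fy=k,interpolation=cv2.INTER_CUBIC)
cv2.imwrite('pics/cw22.png',np.hstack([cr(W['color'],300,130,100,110,5)[:550],cr(S['color'],170,90,55,110,5)]))
E
```

```text
(370.73161033797214, 213.14115308151094) (199.96428571428572, 116.09375)
tab (array([0.60463361, 0.18975477, 0.19201693]), [np.float64(0.0017199666548235802), np.float64(0.00171996665482358)])
rim wrist z.103 [0.60147364 0.19295515 0.103     ]
```

View pics/cw22.png

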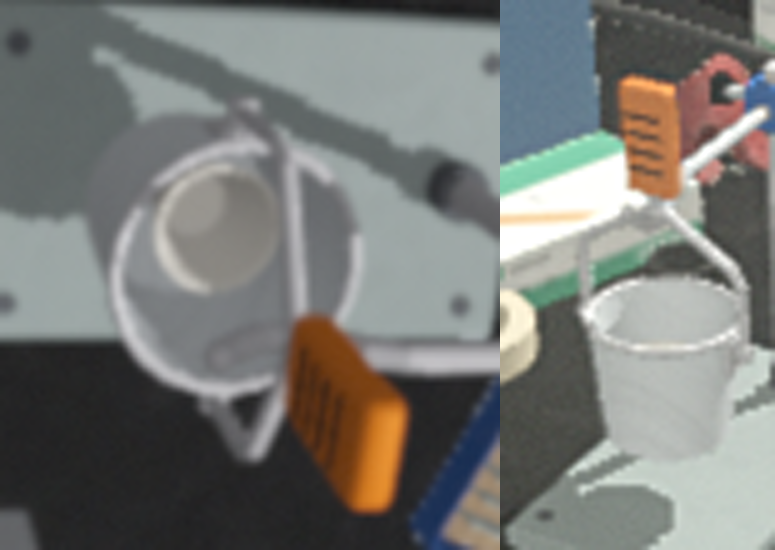

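```bash
python3 -c "
from plant import *
print(sign_off())"
```

```text
the job is handed in; nothing more can be done
None
```

The pail is hanging in the stand's hook, still and upright with the crucible inside, and I handed the job in. The clock stood at about 22.9 s of the 67 s allowed. The hand-in gave no verdict, so what follows is from my own checks.

**What I did**
- I raised the bail with the closed, tilted fingers pushed under the tab.
- I then pinched the tab at 60 N, lifted the pail and turned it about 33° to line up with the hook.
- I slid the bail in over the hook's tip, lowered it into the bend, opened the fingers and backed away.

**First attempt at the bail failed:** the fingers pushed forward too much and tipped the pail, by eye about 15°, under the 0.6 rad limit. I backed off. The pail settled upright, about 3 mm from where it had been. The second attempt took a different path and the pail stayed upright in every picture.

**Last checks**
- **Bail:** before the lift it stood at about 80° (1.4 rad), measured from the images. That is inside the limits, but I have no direct joint reading.
- **Hook:** the tab centre measured (0.605, 0.190, 0.192) m, within about 1 mm horizontally of where I measured the hook's bend. Its height is about 4 mm above the expected value, which I put down to measurement error.
- **Stillness:** the tab moved less than 0.1 pixel between the last pictures, and the wrist force was about zero with the robot clear.
- **Crucible:** visible inside the pail in the last wrist picture.
- **Boat, vial and marker:** their image positions match the start to within 0.1 pixel.

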